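Strip the nested bath tin and mist it out

TASK

Take the nested bath tin apart in the reverse of the order it was put together: set the lid, then the drain plate, flat and right way up on the wooden board, move everything that lies in the basket onto the honeycomb soap rack, and only then lift the basket out and stand it on the board too. With the tin empty, take the mister bottle, hold it steady for two seconds with its nozzle 15 to 20 cm from the middle of the tin's floor and pointing straight at it, and then stand the bottle upright on its grey stone tile again, leaving the other things on the ledge where they are.

Things in the scene. Friction and masses are not known exactly. Their poses are not given: they have to be found in the camera images.
- tin: open round aluminium tin, fixed to the ledge by a sucker foot: outside diameter 144 mm, inside 136 mm, rim 80 mm above the ledge, floor 4 mm thick. Origin: centre of its underside, z up. It starts with the basket standing on its floor, the plate lying on the basket's rim and the lid on the tin's rim, all loose and concentric
- tin_floor (a point): centre of the tin's inner floor, 4 mm above the ledge: what the nozzle is to be aimed at
- lid: round aluminium lid, 148 mm across, 140 g: a locating disc 126 mm across and 5 mm deep underneath, a 5 mm thick flange above it, and a black knob 22 mm across that stands from 10 to 32 mm above the origin. Origin: centre of the underside of the locating disc, z up (out of the knob). Put down, it stands on the locating disc
- plate: round aluminium drain plate, 128 mm across and 4 mm thick, 120 g, with a knob 16 mm across standing from 4 to 26 mm above the origin at its centre. Origin: centre of its underside, z up
- basket: round steel basket, about 150 g: outside diameter 128 mm, inside 122 mm, 40 mm high, floor 3 mm thick, with a bare round post 16 mm across standing at its centre up to 38 mm above the origin, by which it is lifted. Origin: centre of its underside, z up
- alum: translucent whitish alum block, 28 x 28 mm, 30 mm high, 50 g. Origin: centre of its underside. Absent in some runs. Stands on the basket's floor about 32 mm from the post, x axis pointing roughly away from the post; fingers either side of it along its y axis have 25 mm of room, along x they have not
- pumice: grey round pumice stone, 30 mm across, 30 mm high, 30 g, narrowing to 22 mm at the top. Origin: centre of its underside. Absent in some runs. Stands in the basket like the alum, 120 degrees from it
- soap: cream piece of soap, 32 mm along its x, 26 mm along its y, 30 mm high, 50 g. Origin: centre of its underside. Absent in some runs. Stands in the basket like the alum, 120 degrees from it
- mister: white mister bottle, upright, 200 to 400 g: black foot 72 mm across, 12 mm high, body 56 mm across up to 78 mm, neck, grey spray head 34 mm along x, 26 mm along y, from 100 to 132 mm above the origin, gripped across y. A bent spout leaves it at +x, its tip 45 mm in +x from the axis, 106 mm up, pointing 60 degrees down. Origin: centre of its underside, z up
- nozzle (a point): tip of the mister's spout; this frame's x axis is the spray direction (forward of the bottle and 60 degrees below the horizontal), its y axis is the bottle's y
- inset: dark grey stone tile, 110 mm square, laid flush among the cream tiles of the ledge: where the mister belongs. Origin at its centre, at ledge height
- board: low wooden bathing board (patla), 330 x 330 mm, flat top 30 mm above the ledge; fixed. Origin: centre of its underside, x and y along its edges. The lid, plate and basket all fit on it side by side, for example 78 mm either way from its centre along x and y
- rack: white plastic soap rack with a honeycomb pattern, 120 mm along x, 170 mm along y; fixed. Flat top 22 mm above the ledge inside a 4 mm thick rim that stands 10 mm higher. Origin: centre of its underside
- lota: bystander: aluminium lota, 96 mm across, 84 mm high; origin under its centre
- round_tin: bystander: closed round brass tin, 76 mm across, 34 mm high; origin under its centre
- comb: bystander: white plastic comb lying flat, 150 x 34 x 5 mm, long along x; origin under its middle
- tongue_cleaner: bystander: steel U-shaped tongue cleaner lying flat, 105 x 68 x 8 mm; origin under its middle
- tumbler: bystander: steel tumbler with toothbrushes, 72 mm across, 180 mm high in all; origin under its centre
- scrub_brush: bystander: scrubbing brush, 100 x 45 x 36 mm; origin under its middle

How it is judged:
On the way, in this order (a step that is already met when the one before it is completed fails the run):
1. the lid lies flat on the board, let go (x of lid in the frame of board between -0.14 and 0.14 m and y of lid in the frame of board between -0.14 and 0.14 m and z of lid in the frame of board between 0.024 and 0.037 m and angle between lid's own z axis and vertical below 0.12 rad and linear speed of lid below 0.05 m/s and contact force between the fingers and lid below 0.3 N), for 0.2 s.
2. the drain plate lies flat on the board, let go (x of plate in the frame of board between -0.14 and 0.14 m and y of plate in the frame of board between -0.14 and 0.14 m and z of plate in the frame of board between 0.024 and 0.037 m and angle between plate's own z axis and vertical below 0.12 rad and linear speed of plate below 0.05 m/s and contact force between the fingers and plate below 0.3 N), for 0.2 s.
3. everything from the basket is on the soap rack, let go (x of alum in the frame of rack between -0.055 and 0.055 m and y of alum in the frame of rack between -0.08 and 0.08 m and z of alum in the frame of rack between 0.016 and 0.05 m and linear speed of each of alum, pumice, soap below 0.05 m/s and contact force between the fingers and alum below 0.3 N and x of pumice in the frame of rack between -0.055 and 0.055 m and y of pumice in the frame of rack between -0.08 and 0.08 m and z of pumice in the frame of rack between 0.016 and 0.05 m and contact force between the fingers and pumice below 0.3 N and x of soap in the frame of rack between -0.055 and 0.055 m and y of soap in the frame of rack between -0.08 and 0.08 m and z of soap in the frame of rack between 0.016 and 0.05 m and contact force between the fingers and soap below 0.3 N), for 0.2 s.
4. the basket stands on the board, let go (x of basket in the frame of board between -0.14 and 0.14 m and y of basket in the frame of board between -0.14 and 0.14 m and z of basket in the frame of board between 0.024 and 0.037 m and angle between basket's own z axis and vertical below 0.12 rad and linear speed of basket below 0.05 m/s and contact force between the fingers and basket below 0.3 N), for 0.2 s.
5. the held mister's nozzle points at the middle of the tin's floor, steadily for 1.5 s (x of tin_floor in the frame of nozzle between 0.08 and 0.24 m and y of tin_floor in the frame of nozzle between -0.02 and 0.02 m and z of tin_floor in the frame of nozzle between -0.02 and 0.02 m and linear speed of mister below 0.04 m/s and contact force between the fingers and mister above 0.5 N), for 1.5 s.
At the end, for the whole second after the job is handed in: Lid, plate and basket flat on the board (tilt < 0.12 rad, centres within 140 mm of its centre along each edge); all pieces inside the rack's rim; mister upright within 45 mm of the grey stone tile's centre; all at rest. Aim: tin floor centre 80-240 mm ahead of nozzle, within 20 mm of its axis (all of step 1 and all of step 2 and all of step 3 and all of step 4 and horizontal distance between mister and inset below 0.045 m and height (world z) of mister below 0.006 m and angle between mister's own z axis and vertical below 0.1 rad and linear speed of mister below 0.05 m/s); the robot touches nothing.
It fails at once if a bystander is moved more than 40 mm (distance of any of lota, round_tin, comb, tongue_cleaner, tumbler, scrub_brush from where it was at the start of the episode above 0.04 m).
Of alum, pumice, soap only 1 to 3 are there at a start; the rules pass over those that are not, and their reading is None.
At some moment in a run one of mister, lid, plate may be knocked a few centimetres aside while the robot is not near it.
It also fails if it takes over 210 s, if anything falls off the work surface, if the arm or the gripper's body presses on something with over 40 N, if the wrist force passes 120 N, or if a joint passes its speed limit or range.

ROBOT

A 6-joint arm with a two-finger parallel gripper is mounted at the origin on the work surface. World frame = base frame: x ahead of the robot, y to its left, z up, the work surface at z = 0. Lengths are in m, angles in rad, forces in N, time in s.
With the tool pointing down it reaches from about 0.25 to 0.725 m from the base axis. Payload 4 kg.
Tool frame: the origin (TCP) lies midway between the tips of the shut fingers; the grasp point (between the pads) lies 19 mm behind it; z points along the fingers, y is the direction in which the jaws open and shut (so a half turn about z gives the same grasp; the last joint's range is limited). The gripper opens to 85 mm and grips with 20 to 120 N. Pads are 22 mm wide; open, the fingers measure 114 mm over their backs; the gripper's body (76 mm by 85 mm) begins 54 mm behind the grasp point. The pads swing forward as they close: fully open they stand 13 mm farther back than shut.
Start: joints at [-1.306, 0.241, 0.005, 1.335, 0, 1.571], TCP at [0.131, -0.483, 0.231] pointing down, gripper open.
Joint ranges: [-2.72, 2.72], [-1.05, 1.87], [-1.09, 1.28], [-1.99, 2.15], [-1.42, 1.44], [-3.14, 3.14]. Speed limits (rad/s): [2.79, 2.79, 3.14, 3.14, 3.14, 3.14].

INTERFACE

Orientations are given as a unit quaternion [x, y, z, w].
In Python, from workcell import get_obs, camera, camera_model, job_done, masks_of gives the robot as it stands.
- The arm moves only by the tool jog_arm, never from a script. Its argument "deltas" is a list that holds one entry, the list of rows, each a list of 7 numbers: the shift along the tool's x, y, z in mm, then the turn, a rotation vector about the tool's x, y, z in degrees, then the finger opening in mm, from 0 to 85.4. A call has 1 to 5 rows; each row shifts and turns the pose as measured when the row begins, along the tool's axes as they then stand; what a row does not reach is not made up. A row lasts 1/10 s, in which the tool goes at most 50 mm and 8.59 degrees, less where a joint would pass 70% of its speed; a pose out of reach is approached as far as the arm can. A call with a gripper value outside its range is refused whole. The fingers move at their own pace and stop on an object; the grip force is fixed at half the most. Time passes only in rows, so rows that do not move let the fingers close. It gives the time, the measured TCP pose, the force and the opening at its end, in the units of the state.
- get_obs(): the state, without advancing time (a new reading comes with each control period).
- camera(name): name is "scene" or "top"; returns the picture (400x640x3 uint8, red, green, blue); there is no depth.
- camera_model(name): a dict with "fovy" (degrees; the focal length in pixels is half the picture's height over the tangent of half this angle, whatever the lens; pixels are square), "cx", "cy" (the principal point, pixels), "pose" (4x4, takes a point from camera to world coordinates). Camera axes: x right, y down, z forward; pixel columns grow to the right and rows downward; lengths in m; the calibration is good to about 2 mm. A picture is of the moment at which its call begins. camera_model takes no time and is no camera call.
- job_done(): hands the job in, once; it reports no verdict.
Trained networks look in the newest picture that a camera, given by its name, has taken for a name from the list of things; names that differ only in an ending like _2 or _b are one class to them, and where a whole thing is asked for, a point or a joint stands for the part that bears it (a point fixed in the world has none). Each returns a list of dicts, best first, with "conf" (0 to 1); they miss things now and then, are a little off and sometimes report something else, mostly with a low value. They report only what shows in the picture. A call takes as long as a camera call.
- masks_of(target, camera): "pixels" (400x640 bool, what is visible of it) and "at" ([column, row] in pixels, amid what is visible of it).
The state is a dict: "clock": time; "joint_pos": joint angles; "joint_vel": joint speeds; "tau": joint torques, N m; "eef_pos": TCP position; "tool_rot": TCP orientation; "ft_force": force on the tool from outside, world axes, zero at the start; "ft_torque": the same for the moment, N m; "grip_width": finger opening in m.
Only numpy, scipy, OpenCV 4.12 (cv2) and the standard library are available. Lean on these libraries where they do the work, as an engineer would, in place of code of your own. Each camera call takes 0.05 s, during which the arm holds its last target. There are 200 camera calls.

## Working session

There is one attempt and no reset: what is moved stays moved. The work goes in short steps, Python scripts to look and compute and a tool call to move; the robot and the scene stay as the last step left them, time stands still between calls to the robot, and variables do not carry over. Pictures are saved under pics/ and viewed, about 12 in all and at most 16, crops included, and the job is handed in when it is done.

Besides the shell and the picture viewer there is one more tool, called after "Request:" as name([rows], argument=value, ...), one row to a line, values as JSON. jog_arm: Moves the arm, as the interface text tells. Its arguments: {"type":"object","properties":{"deltas":{"type":"array"}},"required":["deltas"]}

```bash
mkdir -p pics; ls
cat > h.py <<'E'
import numpy as np, cv2
from scipy.spatial.transform import Rotation as R
from workcell import get_obs, camera, camera_model, job_done, masks_of
def ray(cam,uv):
    m=camera_model(cam); f=200/np.tan(np.radians(m['fovy'])/2); P=np.array(m['pose'])
    d=P[:3,:3]@np.array([(uv[0]-m['cx'])/f,(uv[1]-m['cy'])/f,1]); return P[:3,3],d
def at(cam,uv,z):
    o,d=ray(cam,uv); return o+d*(z-o[2])/d[2]
def proj(cam,p):
    m=camera_model(cam); f=200/np.tan(np.radians(m['fovy'])/2); P=np.array(m['pose'])
    q=P[:3,:3].T@(np.array(p)-P[:3,3]); return np.array([m['cx']+f*q[0]/q[2],m['cy']+f*q[1]/q[2]])
def snap(cam,name,crop=None,s=1):
    im=camera(cam)[:,:,::-1]
    if crop: im=im[crop[1]:crop[3],crop[0]:crop[2]]
    cv2.imwrite('pics/'+name,cv2.resize(im,None,fx=s,fy=s,interpolation=cv2.INTER_CUBIC))
def outline(cam,mask,z):
    "convex hull of the mask's largest piece on plane z, world xy"
    c=max(cv2.findContours(mask.astype(np.uint8),cv2.RETR_EXTERNAL,cv2.CHAIN_APPROX_NONE)[0],key=cv2.contourArea)
    return np.float32([at(cam,p[0],z)[:2] for p in c])
E
cat > a.py <<'E'
from h import *
np.set_printoptions(precision=4,suppress=True)
snap('top','top0.png'); snap('scene','scene0.png')
for c in('top','scene'):
    m=camera_model(c); print(c,m['fovy'],m['cx'],m['cy'],np.array(m['pose'])[:3])
Z=dict(tin=.08,lid=.09,plate=0,basket=0,mister=.132,inset=0,board=.03,rack=.032,lota=.084,round_tin=.034,comb=.005,tongue_cleaner=.008,tumbler=.1,scrub_brush=.036)
for n,z in Z.items():
    r=masks_of(n,'top')
    for d in r[:2]:
        o=outline('top',d['pixels'],z); (cx,cy),s,a=cv2.minAreaRect(o)
        print(n,round(d['conf'],2),np.array(d['at']),d['pixels'].sum(),'at',at('top',d['at'],z)[:2],'rect',np.array([cx,cy]),np.array(s),round(a,1))
E
python3 a.py
```

```text
pics
top 49.43597337983303 315.34970904388143 206.39946490298104 [[-0.0601 -0.9694  0.2379  0.3615]
 [-0.9982  0.0593 -0.0106 -0.1359]
 [-0.0038 -0.2381 -0.9712  1.1145]]
scene 45.16373571602524 323.7271909379194 200.9931644467868 [[-0.6886  0.4449 -0.5727  1.2771]
 [ 0.7251  0.4284 -0.5391  0.4973]
 [ 0.0055 -0.7865 -0.6176  0.8189]]
tin 0.49 [300.4 222.3] 268 at [ 0.5774 -0.1086] rect [ 0.5797 -0.1034] [0.0353 0.1107] 3.2
lid 0.65 [291.6 194.1] 2640 at [ 0.6469 -0.091 ] rect [ 0.6476 -0.0983] [0.1421 0.1439] 30.9
plate 0.3 [478.  220.3] 1013 at [ 0.5711 -0.5707] rect [ 0.5785 -0.5738] [0.0759 0.1437] 23.3
mister 0.7 [401.3 277.1] 688 at [ 0.4278 -0.3288] rect [ 0.4295 -0.3262] [0.0679 0.0599] 86.5
mister 0.67 [309.  277.2] 3472 at [ 0.4401 -0.1227] rect [ 0.4355 -0.1263] [0.1568 0.1128] 86.5
inset 0.85 [382.2 267.5] 1056 at [ 0.4638 -0.3087] rect [ 0.4458 -0.3446] [0.1094 0.1059] 86.5
board 0.98 [160.8 275.8] 17713 at [0.4739 0.2449] rect [0.4833 0.2394] [0.3307 0.3331] 1.1
rack 0.77 [306.2 277.7] 3466 at [ 0.4473 -0.1143] rect [ 0.4436 -0.1271] [0.1697 0.1249] 87.8
rack 0.54 [388.2 264.4] 1293 at [ 0.4676 -0.3193] rect [ 0.4445 -0.3404] [0.1097 0.1103] 86.3
lota 0.56 [227.4 157.1] 1141 at [0.7548 0.0658] rect [0.7569 0.0697] [0.1033 0.0913] 44.2
round_tin 0.84 [373.  163.6] 699 at [ 0.7323 -0.3056] rect [ 0.7388 -0.2984] [0.0736 0.081 ] 85.3
comb 0.58 [405.  187.8] 478 at [ 0.6695 -0.3887] rect [ 0.6629 -0.4062] [0.1487 0.0316] 48.9
tongue_cleaner 0.73 [166.1 180.7] 303 at [0.7272 0.2446] rect [0.7525 0.2338] [0.1046 0.0703] 86.5
tumbler 0.91 [476.1 216.7] 1011 at [ 0.5613 -0.5284] rect [ 0.5571 -0.534 ] [0.068  0.1285] 25.4
scrub_brush 0.68 [390.  265.1] 1219 at [ 0.4652 -0.3229] rect [ 0.4431 -0.3374] [0.1092 0.1082] 83.3
scrub_brush 0.59 [463.  277.5] 815 at [ 0.4242 -0.4986] rect [ 0.4242 -0.4999] [0.0999 0.051 ] 31.6
```

View pics/top0.png

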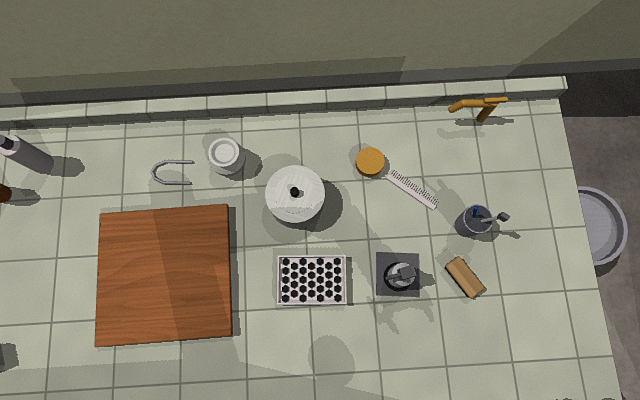

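View pics/scene0.png

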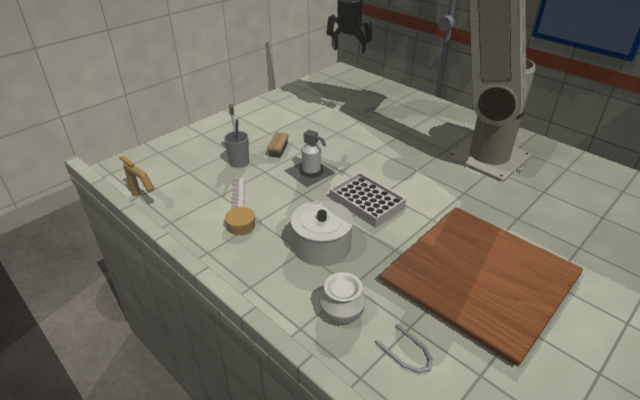

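The top view shows the closed tin with its knob at (295,192), board around (163,275), rack (312,280) and mister on the inset at (401,273). The scene view agrees. Next I'll pin down the lid's knob and the tool state.

```bash
cat >> h.py <<'E'
np.set_printoptions(precision=4,suppress=True)
def plan(p,yawline=None,verbose=True):
    "tool-frame shift (mm) and turn (deg) to bring TCP to p, tool down, jaw axis (tool y) along world angle yawline deg (mod 180)"
    o=get_obs(); T=R.from_quat(o['tool_rot']); M=T.as_matrix()
    ycur=np.degrees(np.arctan2(M[1,1],M[0,1]))
    if yawline is None: a=ycur
    else: a=ycur+(yawline-ycur+90)%180-90
    y=np.array([np.cos(np.radians(a)),np.sin(np.radians(a)),0]); z=np.array([0,0,-1.]); x=np.cross(y,z)
    G=R.from_matrix(np.c_[x,y,z])
    d=M.T@(np.array(p)-o['eef_pos'])*1000
    print('t',round(o['clock'],2),'tcp',np.array(o['eef_pos']),'jaw',round(ycur,1),'q6',np.round(o['joint_pos'][5],2),'w',round(o['grip_width']*1000,1),'F',np.round(o['ft_force'],1),'| shift',d.round(1),'turn',np.degrees((T.inv()*G).as_rotvec()).round(1))
E
cat > b.py <<'E'
from h import *
o=get_obs(); print(o); print(R.from_quat(o['tool_rot']).as_matrix())
rays=[]
for c,b in(('top',(265,165,325,225)),('scene',(290,200,352,262))):
    im=camera(c); g=im[b[1]:b[3],b[0]:b[2]].max(2)<70
    if c=='scene': g[40:]=0
    n,l,s,ce=cv2.connectedComponentsWithStats(g.astype(np.uint8)); print(c,s[1:],ce[1:]+[b[0],b[1]])
    r=masks_of('lid',c)
    if r: print(r[0]['conf'],r[0]['at'])
E
python3 b.py
```

```text
{'clock': 0.8, 'joint_pos': array([-1.306 ,  0.2406,  0.005 ,  1.3352,  0.    ,  1.5708]), 'joint_vel': array([ 0.001 , -0.001 , -0.0029,  0.0001, -0.    ,  0.0007]), 'tau': array([ -0.0013, -37.2153,  25.2678,   0.0008,  -0.    ,  -0.    ]), 'eef_pos': array([ 0.1309, -0.4826,  0.2313]), 'tool_rot': array([0.9912, 0.132 , 0.    , 0.    ]), 'ft_force': array([ 0.2185, -0.7531,  0.051 ]), 'ft_torque': array([-0.0067,  0.0592,  0.0682]), 'grip_width': 0.08521456588882094}
[[ 0.9652  0.2617  0.    ]
 [ 0.2617 -0.9652 -0.    ]
 [ 0.      0.     -1.    ]]
top [[ 57  16   3   3   6]
 [ 59  20   1   2   2]
 [ 25  22   9  11  72]
 [ 20  35  40  25 181]
 [ 14  54   1   1   1]
 [ 16  55   3   2   3]] [[323.1667 182.    ]
 [324.     185.5   ]
 [294.2639 191.7639]
 [309.5967 218.8232]
 [279.     219.    ]
 [282.     220.6667]]
0.91 [293.0, 194.2]
scene [[61  0  1  1  1]
 [28 10  8 11 79]] [[351.     200.    ]
 [321.519  215.2911]]
0.59 [322.7, 220.0]
```

```bash
cat >> h.py <<'E'
def tri(u1,u2):
    a,d=ray('top',u1); b,e=ray('scene',u2); s=np.linalg.lstsq(np.c_[d,-e],b-a,rcond=None)[0]
    p,q=a+s[0]*d,b+s[1]*e; return (p+q)/2,np.linalg.norm(p-q)
E
cat > b.py <<'E'
from h import *
p,g=tri((294.26,191.76),(321.5,215.3)); print('knob',p,g, at('top',(294.26,191.76),.098),at('scene',(321.5,215.3),.097))
camera('top'); camera('scene')
im=np.hstack([cv2.resize(camera('top')[240:310,360:440],None,fx=5,fy=5,interpolation=cv2.INTER_CUBIC),cv2.resize(camera('scene')[115:195,275:350],None,fx=4.375,fy=4.375,interpolation=cv2.INTER_CUBIC)])
cv2.imwrite('pics/mist.png',im[:,:,::-1])
plan([p[0],p[1],.20],90)
E
python3 b.py
```

```text
knob [ 0.6507 -0.0985  0.0974] 0.0010966358024944033 [ 0.6501 -0.0981  0.098 ] [ 0.6506 -0.0993  0.097 ]
t 1.2 tcp [ 0.1309 -0.4826  0.2313] jaw -74.8 q6 1.57 w 85.5 F [ 0.2 -0.2  0.2] | shift [ 602.2 -234.7   31.3] turn [ 0.   0.  15.2]
```

View pics/mist.png

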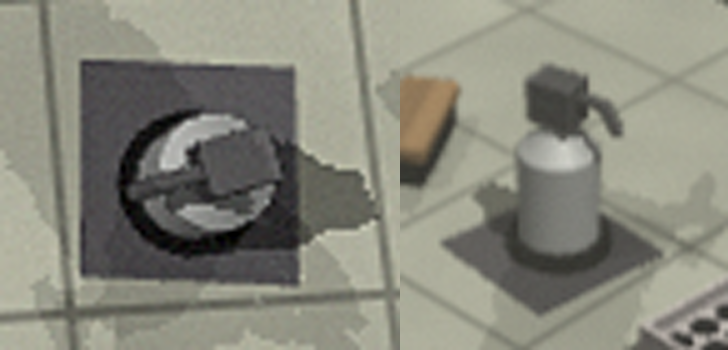

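Mister: the head is at about (408,272) and the spout tip at about (387,278) in the top image, so it sprays roughly world +y. Now I'll move above the lid's knob.

Request:
jog_arm([
  [[43, -17, 0, 0, 0, 0, 50], [43, -17, 0, 0, 0, 0, 50], [43, -17, 0, 0, 0, 0, 50], [43, -17, 0, 0, 0, 0, 50], [43, -17, 0, 0, 0, 0, 50]],
])

```text
clock: 1.7
eef_pos: [0.3181, -0.3456, 0.231]
tool_rot: [0.992, 0.125, -0.0, 0.002]
ft_force: [0.8, -0.9, 0.1]
grip_width: 0.05
```

Request:
jog_arm([
  [[43, -17, 0, 0, 0, 0, 50], [43, -17, 0, 0, 0, 0, 50], [43, -17, 0, 0, 0, 0, 50], [43, -17, 0, 0, 0, 0, 50], [43, -17, 0, 0, 0, 0, 50]],
])

```text
clock: 2.2
eef_pos: [0.5126, -0.2034, 0.2317]
tool_rot: [0.992, 0.124, 0.001, 0.003]
ft_force: [1.2, -0.3, 0.4]
grip_width: 0.05
```

```bash
python3 -c "
from h import *
plan([.6507,-.0985,.16])"
```

```text
t 2.2 tcp [ 0.5126 -0.2034  0.2317] jaw -75.7 q6 2.52 w 50.0 F [ 1.2 -0.3  0.4] | shift [159.7 -68.   71.4] turn [ 0.4 -0.1  0. ]
```

Request:
jog_arm([
  [[40, -17, 15, 0, 0, 0, 50], [40, -17, 15, 0, 0, 0, 50], [40, -17, 15, 0, 0, 0, 50], [35, -15, 15, 0, 0, 0, 50], [0, 0, 5, 0, 0, 0, 50]],
])

```text
clock: 2.7
eef_pos: [0.6572, -0.0918, 0.1642]
tool_rot: [0.992, 0.128, 0.004, 0.004]
ft_force: [-0.2, 0.1, -0.6]
grip_width: 0.0502
```

```bash
python3 -c "
from h import *
plan([.6507,-.0985,.090])"
```

```text
t 2.7 tcp [ 0.6572 -0.0918  0.1642] jaw -75.3 q6 2.75 w 50.2 F [-0.2  0.1 -0.6] | shift [-8.5  4.2 74.2] turn [ 0.5 -0.4  0. ]
```

Request:
jog_arm([
  [[-8, 4, 20, 0.5, -0.4, 0, 45], [0, 0, 20, 0, 0, 0, 45], [0, 0, 20, 0, 0, 0, 45], [0, 0, 12, 0, 0, 0, 45], [0, 0, 0, 0, 0, 0, 45]],
])

```text
clock: 3.2
eef_pos: [0.6496, -0.0974, 0.0876]
tool_rot: [0.992, 0.129, -0.002, -0.0]
ft_force: [-1.1, -0.8, -0.4]
grip_width: 0.0449
```

```bash
python3 -c "
from h import *
plan([.6507,-.0985,.090])
snap('top','k.png',(235,140,355,240),4)"
```

```text
t 3.2 tcp [ 0.6496 -0.0974  0.0876] jaw -75.1 q6 2.73 w 44.9 F [-1.1 -0.8 -0.4] | shift [ 0.8  1.4 -2.4] turn [-0.1  0.2  0. ]
```

View pics/k.png

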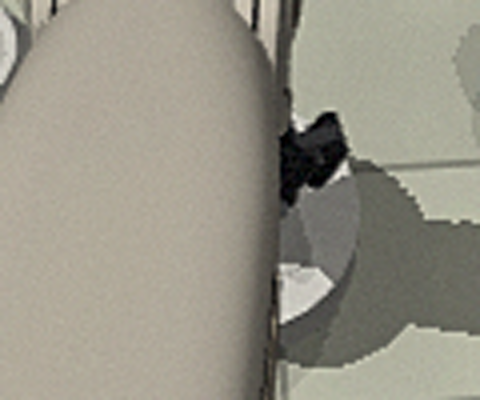

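The arm hides the grasp from above, so I'll go by the numbers: 1 mm off. Closing and lifting.

Request:
jog_arm([
  [[0, 0, -2, 0, 0, 0, 0], [0, 0, 0, 0, 0, 0, 0], [0, 0, 0, 0, 0, 0, 0], [0, 0, 0, 0, 0, 0, 0], [0, 0, 0, 0, 0, 0, 0]],
])

```text
clock: 3.75
eef_pos: [0.6523, -0.0984, 0.0956]
tool_rot: [0.992, 0.129, 0.002, 0.001]
ft_force: [-0.8, -0.5, -1.2]
grip_width: 0.0191
```

Request:
jog_arm([
  [[0, 0, -5, 0, 0, 0, 0], [0, 0, -10, 0, 0, 0, 0], [0, 0, -20, 0, 0, 0, 0], [0, 0, -25, 0, 0, 0, 0], [0, 0, -25, 0, 0, 0, 0]],
])

```text
clock: 4.25
eef_pos: [0.649, -0.0977, 0.1804]
tool_rot: [0.992, 0.129, -0.003, -0.0]
ft_force: [0.2, -0.2, -1.3]
grip_width: 0.0195
```

```bash
python3 -c "
from h import *
plan([.56,.315,.15])"
```

```text
t 4.25 tcp [ 0.649  -0.0977  0.1804] jaw -75.2 q6 2.73 w 19.5 F [ 0.2 -0.2 -1.3] | shift [  19.9 -421.7   30.9] turn [-0.1  0.3  0. ]
```

Held (width 19.5 mm, about −1.3 N for a 1.37 N lid). I'll unwind joint 6 before swinging to the board.

Request:
jog_arm([
  [[0, 0, 0, 0, 0, -8.5, 0], [0, 0, 0, 0, 0, -8.5, 0], [0, 0, 0, 0, 0, -8.5, 0], [0, 0, 0, 0, 0, -8.5, 0], [0, 0, 0, 0, 0, -8.5, 0]],
])

```text
clock: 4.75
eef_pos: [0.6531, -0.0981, 0.1925]
tool_rot: [0.874, 0.485, 0.004, 0.004]
ft_force: [0.3, 0.5, 0.1]
grip_width: 0.0197
```

Request:
jog_arm([
  [[0, 0, 0, 0, 0, -8.5, 0], [0, 0, 0, 0, 0, -8.5, 0], [0, 0, 0, 0, 0, -8.5, 0], [0, 0, 0, 0, 0, -8.5, 0], [0, 0, 0, 0, 0, -8.5, 0]],
])

```text
clock: 5.25
eef_pos: [0.6538, -0.098, 0.1977]
tool_rot: [0.636, 0.772, 0.003, 0.007]
ft_force: [0.4, -0.4, -1.5]
grip_width: 0.0196
```

Request:
jog_arm([
  [[0, 0, 0, 0, 0, -8.5, 0], [0, 0, 0, 0, 0, -8.5, 0], [0, 0, 0, 0, 0, 0, 0]],
])

```text
clock: 5.55
eef_pos: [0.6542, -0.098, 0.2006]
tool_rot: [0.513, 0.858, 0.003, 0.008]
ft_force: [-0.0, 0.2, -1.5]
grip_width: 0.0195
```

```bash
python3 -c "
from h import *
plan([.56,.315,.15])"
```

```text
t 5.55 tcp [ 0.6542 -0.098   0.2006] jaw 28.2 q6 0.93 w 19.5 F [-0.   0.2 -1.5] | shift [408.9 111.8  47.6] turn [ 0.8  0.6 -0. ]
```

Request:
jog_arm([
  [[37, 10, 2, 0.8, 0.6, 0, 0], [37, 10, 2, 0, 0, 0, 0], [37, 10, 2, 0, 0, 0, 0], [37, 10, 2, 0, 0, 0, 0], [37, 10, 2, 0, 0, 0, 0]],
])

```text
clock: 6.05
eef_pos: [0.6138, 0.0881, 0.1929]
tool_rot: [0.526, 0.851, 0.0, 0.003]
ft_force: [0.7, -0.0, -1.6]
grip_width: 0.0194
```

Request:
jog_arm([
  [[37, 10, 2, 0, 0, 0, 0], [37, 10, 5, 0, 0, 0, 0], [37, 10, 5, 0, 0, 0, 0], [37, 10, 5, 0, 0, 0, 0], [37, 10, 5, 0, 0, 0, 0]],
])

```text
clock: 6.55
eef_pos: [0.5762, 0.2841, 0.1743]
tool_rot: [0.534, 0.846, 0.003, 0.005]
ft_force: [0.8, 0.4, -0.9]
grip_width: 0.0194
```

```bash
python3 -c "
from h import *
plan([.56,.315,.07])"
```

```text
t 6.55 tcp [0.5762 0.2841 0.1743] jaw 25.5 q6 1.59 w 19.4 F [ 0.8  0.4 -0.9] | shift [ 35.4  -2.3 104.1] turn [ 0.6  0.3 -0. ]
```

Request:
jog_arm([
  [[27, -2, 20, 0.6, 0.3, 0, 0], [2, 0, 30, 0, 0, 0, 0], [0, 0, 25, 0, 0, 0, 0], [0, 0, 20, 0, 0, 0, 0], [0, 0, 3, 0, 0, 0, 0]],
])

```text
clock: 7.05
eef_pos: [0.5605, 0.3203, 0.0769]
tool_rot: [0.536, 0.844, 0.003, 0.001]
ft_force: [-0.9, 0.9, -1.6]
grip_width: 0.0192
```

Request:
jog_arm([
  [[0, 0, 0, 0, 0, 0, 0], [0, 0, 0, 0, 0, 0, 0]],
])

```text
clock: 7.25
eef_pos: [0.561, 0.3205, 0.078]
tool_rot: [0.537, 0.843, 0.004, 0.001]
ft_force: [0.1, -0.5, -1.9]
grip_width: 0.0193
```

```bash
python3 -c "
from h import *
plan([.56,.315,.05])
snap('scene','lid1.png',(370,150,620,370),3)"
```

```text
t 7.25 tcp [0.561  0.3205 0.078 ] jaw 25.0 q6 1.65 w 19.3 F [ 0.1 -0.5 -1.9] | shift [-4.6 -3.4 28. ] turn [ 0.4 -0.1  0. ]
```

View pics/lid1.png

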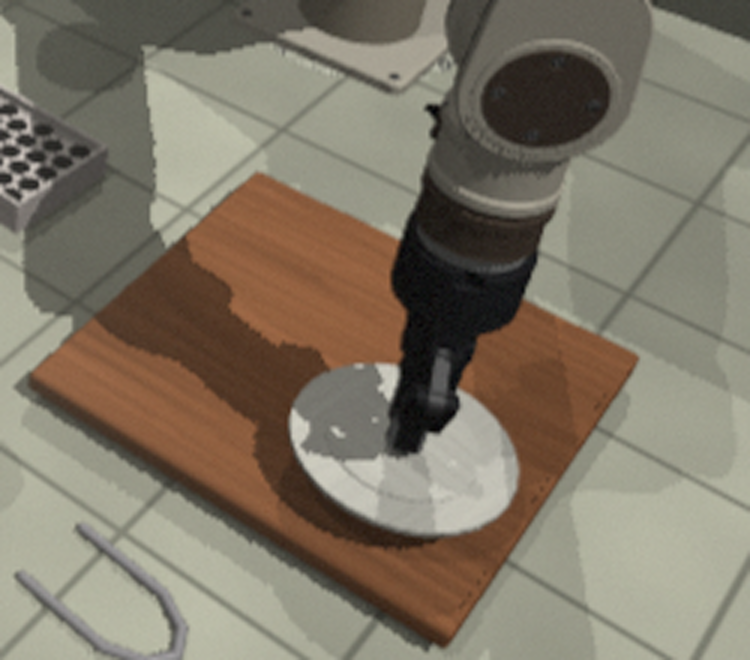

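The lid hangs level above the board's far-left quarter, its disc centred at about (405,440) in the crop. Lowering gently.

Request:
jog_arm([
  [[-4, -3, 8, 0.4, 0, 0, 0], [0, 0, 6, 0, 0, 0, 0], [0, 0, 4, 0, 0, 0, 0], [0, 0, 3, 0, 0, 0, 0], [0, 0, 0, 0, 0, 0, 0]],
])

```text
clock: 7.8
eef_pos: [0.5627, 0.3155, 0.0593]
tool_rot: [0.538, 0.843, 0.004, 0.001]
ft_force: [-0.6, -1.1, -0.9]
grip_width: 0.0192
```

Request:
jog_arm([
  [[0, 0, 3, 0, 0, 0, 0], [0, 0, 0, 0, 0, 0, 0]],
])

```text
clock: 8.0
eef_pos: [0.5627, 0.3155, 0.056]
tool_rot: [0.538, 0.843, 0.004, 0.001]
ft_force: [-0.6, 0.2, -1.7]
grip_width: 0.0196
```

Request:
jog_arm([
  [[0, 0, 2, 0, 0, 0, 0], [0, 0, 0, 0, 0, 0, 0]],
])

```text
clock: 8.2
eef_pos: [0.5627, 0.3157, 0.0539]
tool_rot: [0.538, 0.843, 0.004, 0.001]
ft_force: [0.8, -0.5, -0.9]
grip_width: 0.0194
```

Request:
jog_arm([
  [[0, 0, 2, 0, 0, 0, 0], [0, 0, 0, 0, 0, 0, 0]],
])

```text
clock: 8.4
eef_pos: [0.5628, 0.3159, 0.0518]
tool_rot: [0.538, 0.843, 0.004, 0.001]
ft_force: [-0.8, 0.2, -1.3]
grip_width: 0.0193
```

Request:
jog_arm([
  [[0, 0, 2, 0, 0, 0, 0], [0, 0, 0, 0, 0, 0, 0]],
])

```text
clock: 8.6
eef_pos: [0.5629, 0.3159, 0.0498]
tool_rot: [0.538, 0.843, 0.004, 0.001]
ft_force: [-0.6, 0.1, -1.4]
grip_width: 0.0191
```

Request:
jog_arm([
  [[0, 0, 2, 0, 0, 0, 0], [0, 0, 0, 0, 0, 0, 0]],
])

```text
clock: 8.8
eef_pos: [0.5633, 0.3162, 0.0483]
tool_rot: [0.538, 0.843, 0.004, 0.001]
ft_force: [-1.2, -0.8, -1.0]
grip_width: 0.0195
```

Request:
jog_arm([
  [[0, 0, 2, 0, 0, 0, 0], [0, 0, 0, 0, 0, 0, 0]],
])

```text
clock: 9.0
eef_pos: [0.5635, 0.3162, 0.0485]
tool_rot: [0.538, 0.843, 0.005, 0.001]
ft_force: [0.4, 0.9, -1.1]
grip_width: 0.0196
```

Request:
jog_arm([
  [[0, 0, 1.5, 0, 0, 0, 0], [0, 0, 0, 0, 0, 0, 0]],
])

```text
clock: 9.2
eef_pos: [0.5638, 0.3165, 0.0482]
tool_rot: [0.538, 0.843, 0.006, 0.002]
ft_force: [-0.5, -0.3, -0.0]
grip_width: 0.0192
```

Seated: z stops at 0.048. Releasing and retreating.

Request:
jog_arm([
  [[0, 0, 0, 0, 0, 0, 45], [0, 0, 0, 0, 0, 0, 45], [0, 0, 0, 0, 0, 0, 45], [0, 0, -15, 0, 0, 0, 45], [0, 0, -25, 0, 0, 0, 45]],
])

```text
clock: 9.7
eef_pos: [0.5608, 0.3147, 0.0833]
tool_rot: [0.538, 0.843, 0.002, -0.001]
ft_force: [-0.1, -0.1, 0.1]
grip_width: 0.0451
```

Request:
jog_arm([
  [[-20, 0, -30, 0, 0, 0, 45], [-35, 0, -20, 0, 0, 0, 45], [-42, 0, -15, 0, 0, 0, 45], [-42, 0, 0, 0, 0, 0, 45], [-42, 0, 0, 0, 0, 0, 45]],
])

```text
clock: 10.2
eef_pos: [0.6399, 0.1535, 0.1539]
tool_rot: [0.533, 0.846, 0.005, 0.001]
ft_force: [1.5, 0.9, -0.2]
grip_width: 0.045
```

```bash
python3 -c "
from h import *
im1=camera('top')[165:225,255:330]; im2=camera('scene')
plan([.6507,-.0985,.15])
cv2.imwrite('pics/pl.png',cv2.resize(np.hstack([im1[:,:,::-1],im2[190:250,285:360,::-1]]),None,fx=5,fy=5,interpolation=2))
cv2.imwrite('pics/all.png',im2[:,:,::-1])
for c in('top','scene'):
  for n in ('lid','plate','tin'):
    for d in masks_of(n,c)[:2]: print(c,n,round(d['conf'],2),d['at'],d['pixels'].sum())
"
```

```text
t 10.3 tcp [0.6416 0.1491 0.1536] jaw 25.2 q6 1.36 w 45.3 F [-0.9  0.8 -0.6] | shift [-228.   -97.1    2.4] turn [ 0.6 -0.1  0. ]
top plate 0.81 [295.1, 198.2] 1941
top tin 0.62 [290.3, 173.4] 965
scene lid 0.56 [499.2, 306.8] 3362
scene plate 0.68 [322.9, 226.0] 1024
scene plate 0.21 [322.7, 242.0] 2268
scene tin 0.97 [318.7, 241.6] 2219
```

View pics/pl.png

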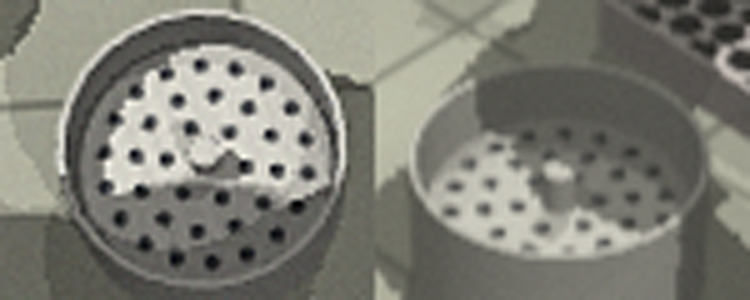

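The plate lies in the tin. Its knob is at about (297,195) in the top view and (321,226) in the scene view, roughly concentric with the tin.

```bash
python3 -c "
from h import *
print(tri((297,195),(321.4,226)), at('top',(297,195),.062), at('scene',(321.4,225),.064), 'rim', at('top',(295.3,194.7),.08), at('scene',(285+(558-375)/5,190+162/5),.08))
"
```

```text
(array([ 0.6504, -0.1019,  0.0624]), np.float64(0.0032431782088718462)) [ 0.6515 -0.1032  0.062 ] [ 0.6483 -0.1018  0.064 ] rim [ 0.6476 -0.0996  0.08  ] [ 0.6545 -0.0952  0.08  ]
```

Request:
jog_arm([
  [[-42, -18, 0, 0, 0, 0, 45], [-42, -18, 0, 0, 0, 0, 45], [-42, -18, 0, 0, 0, 0, 45], [-42, -18, 0, 0, 0, 0, 45], [-42, -18, 0, 0, 0, 0, 45]],
])

```text
clock: 11.1
eef_pos: [0.6498, -0.0627, 0.1505]
tool_rot: [0.521, 0.854, 0.005, -0.0]
ft_force: [-0.1, -0.1, 0.6]
grip_width: 0.0449
```

```bash
python3 -c "
from h import *
plan([.649,-.099,.10])"
```

```text
t 11.1 tcp [ 0.6498 -0.0627  0.1505] jaw 27.2 q6 1.0 w 44.9 F [-0.1 -0.1  0.6] | shift [-32.2 -17.8  50.2] turn [ 0.5 -0.3  0. ]
```

Request:
jog_arm([
  [[-30, -18, 8, 0.5, -0.3, 0, 45], [0, 0, 10, 0, 0, 0, 45], [0, 0, 10, 0, 0, 0, 45], [0, 0, 10, 0, 0, 0, 45], [0, 0, 0, 0, 0, 0, 45]],
])

```text
clock: 11.6
eef_pos: [0.6475, -0.0985, 0.1097]
tool_rot: [0.521, 0.854, -0.0, -0.0]
ft_force: [-0.3, 0.4, -0.0]
grip_width: 0.0454
```

```bash
python3 -c "
from h import *
plan([.650,-.1005,.055])"
```

```text
t 11.6 tcp [ 0.6475 -0.0985  0.1097] jaw 27.2 q6 0.94 w 45.4 F [-0.3  0.4 -0. ] | shift [-2.9  1.4 54.7] turn [-0.  0.  0.]
```

Request:
jog_arm([
  [[-3, 1, 15, 0, 0, 0, 45], [0, 0, 15, 0, 0, 0, 45], [0, 0, 12, 0, 0, 0, 45], [0, 0, 7, 0, 0, 0, 45], [0, 0, 2, 0, 0, 0, 45]],
])

```text
clock: 12.1
eef_pos: [0.651, -0.0953, 0.0549]
tool_rot: [0.517, 0.856, 0.0, 0.0]
ft_force: [1.2, 0.3, 0.8]
grip_width: 0.0448
```

```bash
python3 -c "
from h import *
plan([.650,-.1005,.055])"
```

```text
t 12.1 tcp [ 0.651  -0.0953  0.0549] jaw 27.7 q6 0.94 w 44.8 F [1.2 0.3 0.8] | shift [-4.2 -3.3 -0.1] turn [ 0.  0. -0.]
```

Request:
jog_arm([
  [[-4, -3, 0, 0, 0, 0, 45], [0, 0, 0, 0, 0, 0, 45]],
])

```text
clock: 12.3
eef_pos: [0.6501, -0.1002, 0.0545]
tool_rot: [0.517, 0.856, 0.0, -0.0]
ft_force: [-0.4, -0.3, -0.0]
grip_width: 0.0447
```

```bash
python3 -c "
from h import *
plan([.650,-.1005,.055])"
```

```text
t 12.3 tcp [ 0.6501 -0.1002  0.0545] jaw 27.8 q6 0.93 w 44.7 F [-0.4 -0.3 -0. ] | shift [-0.2 -0.2 -0.5] turn [ 0. -0.  0.]
```

Request:
jog_arm([
  [[0, 0, 0, 0, 0, 0, 0], [0, 0, 0, 0, 0, 0, 0], [0, 0, 0, 0, 0, 0, 0], [0, 0, 0, 0, 0, 0, 0], [0, 0, 0, 0, 0, 0, 0]],
])

```text
clock: 12.8
eef_pos: [0.6512, -0.1011, 0.0565]
tool_rot: [0.517, 0.856, 0.001, 0.001]
ft_force: [-0.4, 0.5, -0.9]
grip_width: 0.013
```

Request:
jog_arm([
  [[0, 0, -4, 0, 0, 0, 0], [0, 0, -8, 0, 0, 0, 0], [0, 0, -15, 0, 0, 0, 0], [0, 0, -25, 0, 0, 0, 0], [0, 0, -25, 0, 0, 0, 0]],
])

```text
clock: 13.3
eef_pos: [0.6485, -0.1001, 0.1321]
tool_rot: [0.517, 0.856, -0.0, -0.003]
ft_force: [0.7, -0.6, -1.8]
grip_width: 0.0132
```

```bash
python3 -c "
from h import *
plan([.56,.16,.12])"
```

```text
t 13.3 tcp [ 0.6485 -0.1001  0.1321] jaw 27.7 q6 0.93 w 13.2 F [ 0.7 -0.6 -1.8] | shift [271.3  42.7  13.1] turn [-0.2 -0.2 -0. ]
```

Request:
jog_arm([
  [[40, 6, -2, 0, 0, 0, 0], [40, 6, 0, 0, 0, 0, 0], [40, 6, 0, 0, 0, 0, 0], [40, 6, 0, 0, 0, 0, 0], [40, 6, 0, 0, 0, 0, 0]],
])

```text
clock: 13.8
eef_pos: [0.5877, 0.0905, 0.1439]
tool_rot: [0.522, 0.853, 0.004, 0.006]
ft_force: [1.3, -0.3, -0.5]
grip_width: 0.0129
```

Request:
jog_arm([
  [[40, 6, 0, 0, 0, 0, 0], [24, 4, 0, 0, 0, 0, 0], [0, 0, 0, 0, 0, 0, 0], [0, 0, 0, 0, 0, 0, 0]],
])

```text
clock: 14.2
eef_pos: [0.565, 0.1601, 0.1474]
tool_rot: [0.518, 0.855, 0.006, 0.007]
ft_force: [-0.2, -0.3, -1.5]
grip_width: 0.0132
```

```bash
python3 -c "
from h import *
plan([.56,.16,.05])"
```

```text
t 14.2 tcp [0.565  0.1601 0.1474] jaw 27.6 q6 1.37 w 13.2 F [-0.2 -0.3 -1.5] | shift [ 2.8 -6.1 97.3] turn [ 0.9  0.3 -0. ]
```

Request:
jog_arm([
  [[2, -4, 20, 0.9, 0.3, 0, 0], [0, 0, 30, 0, 0, 0, 0], [0, 0, 25, 0, 0, 0, 0], [0, 0, 10, 0, 0, 0, 0], [0, 0, 0, 0, 0, 0, 0]],
])

```text
clock: 14.7
eef_pos: [0.562, 0.1544, 0.0569]
tool_rot: [0.522, 0.853, -0.001, -0.0]
ft_force: [-0.4, -0.3, -0.7]
grip_width: 0.0133
```

Request:
jog_arm([
  [[0, 0, 3, 0, 0, 0, 0], [0, 0, 2, 0, 0, 0, 0], [0, 0, 0, 0, 0, 0, 0]],
])

```text
clock: 15.0
eef_pos: [0.5633, 0.1531, 0.0525]
tool_rot: [0.523, 0.852, -0.001, 0.0]
ft_force: [-1.0, -0.8, -1.3]
grip_width: 0.0134
```

```bash
python3 -c "
from h import *
plan([.56,.16,.0415])"
```

```text
t 15.0 tcp [0.5633 0.1531 0.0525] jaw 27.0 q6 1.37 w 13.4 F [-1.  -0.8 -1.3] | shift [ 7.7  0.2 11. ] turn [-0.   0.1  0. ]
```

Request:
jog_arm([
  [[4, 0, 3, 0, 0, 0, 0], [0, 0, 3, 0, 0, 0, 0], [0, 0, 2, 0, 0, 0, 0], [0, 0, 0, 0, 0, 0, 0]],
])

```text
clock: 15.4
eef_pos: [0.563, 0.1578, 0.0463]
tool_rot: [0.523, 0.853, 0.001, 0.002]
ft_force: [-0.5, 0.8, -1.3]
grip_width: 0.013
```

Request:
jog_arm([
  [[0, 0, 2, 0, 0, 0, 0], [0, 0, 0, 0, 0, 0, 0]],
])

```text
clock: 15.6
eef_pos: [0.5631, 0.158, 0.0444]
tool_rot: [0.522, 0.853, 0.001, 0.002]
ft_force: [-0.1, -0.4, -0.8]
grip_width: 0.0132
```

Request:
jog_arm([
  [[0, 0, 2, 0, 0, 0, 0], [0, 0, 0, 0, 0, 0, 0]],
])

```text
clock: 15.8
eef_pos: [0.5633, 0.1581, 0.0423]
tool_rot: [0.522, 0.853, 0.001, 0.002]
ft_force: [0.4, 0.1, -1.7]
grip_width: 0.0132
```

Request:
jog_arm([
  [[0, 0, 1.5, 0, 0, 0, 0], [0, 0, 0, 0, 0, 0, 0]],
])

```text
clock: 16.0
eef_pos: [0.5637, 0.1581, 0.0423]
tool_rot: [0.522, 0.853, 0.002, 0.003]
ft_force: [0.5, 0.2, -1.7]
grip_width: 0.0131
```

Request:
jog_arm([
  [[0, 0, 0.5, 0, 0, 0, 45], [0, 0, 0, 0, 0, 0, 45], [0, 0, 0, 0, 0, 0, 45], [0, 0, -15, 0, 0, 0, 45], [0, 0, -25, 0, 0, 0, 45]],
])

```text
clock: 16.5
eef_pos: [0.5608, 0.1573, 0.0787]
tool_rot: [0.523, 0.853, -0.001, 0.0]
ft_force: [0.3, 0.3, 0.2]
grip_width: 0.045
```

Request:
jog_arm([
  [[0, 0, -30, 0, 0, 0, 45], [0, 0, -30, 0, 0, 0, 45], [0, 0, 0, 0, 0, 0, 45]],
])

```text
clock: 16.8
eef_pos: [0.5622, 0.1578, 0.1433]
tool_rot: [0.523, 0.853, 0.001, 0.002]
ft_force: [0.1, 0.3, 1.0]
grip_width: 0.0448
```

```bash
python3 -c "
from h import *
im1=camera('top'); im2=camera('scene')
plan([.6507,-.0985,.15])
a=cv2.resize(im1[165:225,260:330],None,fx=5.5,fy=5.5,interpolation=2); b=cv2.resize(im2[190:250,285:355],None,fx=5.5,fy=5.5,interpolation=2)
c=cv2.resize(im2[195:395,370:600],(385,330))
cv2.imwrite('pics/ba.png',np.vstack([np.hstack([a,b]),np.hstack([c,c*0])])[:330+230,:,::-1])
for c in('top','scene'):
  for n in ('lid','plate','tin','basket','alum','pumice','soap','rack'):
    for d in masks_of(n,c)[:2]:
      print(c,n,round(d['conf'],2),d['at'],d['pixels'].sum(),at(c,d['at'],.03)[:2])
"
```

```text
t 16.9 tcp [0.5598 0.1571 0.1393] jaw 27.0 q6 1.37 w 44.8 F [ 1.   0.1 -1.2] | shift [-269.   -35.1  -10.4] turn [-0.2  0.   0. ]
top lid 0.58 [466.0, 275.7] 863 [ 0.4285 -0.5086]
top plate 0.84 [201.4, 240.6] 1571 [0.556  0.1446]
top tin 0.92 [279.7, 178.4] 969 [ 0.708  -0.0594]
top basket 0.67 [297.5, 194.3] 1445 [ 0.6621 -0.1036]
top alum 0.7 [149.7, 245.3] 433 [0.5519 0.2747]
top alum 0.48 [288.5, 192.9] 128 [ 0.6673 -0.0805]
top rack 0.85 [308.3, 278.9] 3453 [ 0.4442 -0.1193]
top rack 0.26 [172.0, 162.4] 229 [0.7695 0.2226]
scene lid 0.88 [501.9, 307.2] 3219 [0.5478 0.3215]
scene lid 0.18 [309.4, 156.2] 811 [ 0.417 -0.373]
scene plate 0.64 [432.7, 271.1] 1857 [0.5606 0.1602]
scene plate 0.5 [236.9, 195.2] 322 [ 0.6894 -0.3773]
scene tin 0.87 [318.8, 243.5] 2437 [ 0.6728 -0.0867]
scene basket 0.84 [328.5, 225.5] 703 [ 0.609  -0.1147]
scene basket 0.5 [312.0, 233.8] 154 [ 0.6595 -0.1227]
scene pumice 0.45 [334.9, 233.5] 97 [ 0.6199 -0.083 ]
scene soap 0.55 [312.2, 232.6] 111 [ 0.6561 -0.1254]
scene rack 0.7 [366.3, 197.6] 2445 [ 0.4556 -0.1193]
```

View pics/ba.png

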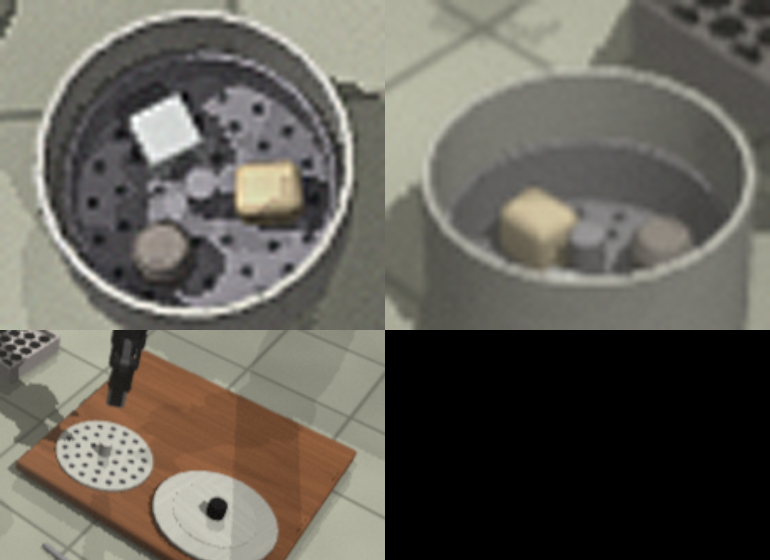

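Lid and plate are on the board. In the basket (top crop): alum top at (166,130), soap top at about (268,185), pumice top at about (160,243) and post at (203,182).

```bash
python3 -c "
from h import *
px=lambda u,v:(260+u/5.5-.5,165+v/5.5-.5)
p=at('top',px(203,182),.042); print('post',p)
for n,u,v in(('alum',166,130),('soap',268,185),('pumice',161,243)):
  q=at('top',px(u,v),.037); d=(q-p)[:2]; print(n,q,'r',np.hypot(*d)*1e3,'ang',np.degrees(np.arctan2(d[1],d[0])))
print(tri(px(203,182),(285+(588-385)/5.5-.5,190+231/5.5-.5)))
c=[at('top',px(*k),.037)[:2] for k in((130,118),(185,97),(202,142),(150,165))]
for i in range(4): e=c[(i+1)%4]-c[i]; print('edge',np.hypot(*e)*1e3,np.degrees(np.arctan2(e[1],e[0])))
m=max(masks_of('rack','top'),key=lambda d:d['conf']); o=outline('top',m['pixels'],.032); print(cv2.minAreaRect(o))
for uv in((278,255),(346,255),(346,305),(277,304)): print(at('top',uv,.032))
rim=[at('top',px(*k),.08)[:2] for k in((40,170),(353,160),(190,12),(205,315))]; print(rim)
plan([.64,-.1,.15])
"
```

```text
post [ 0.6503 -0.1007  0.042 ]
alum [ 0.6779 -0.0845  0.037 ] r 32.04286881825553 ang 30.448292773587045
soap [ 0.6483 -0.1308  0.037 ] r 30.095484307551608 ang -93.72344294638553
pumice [ 0.6236 -0.0797  0.037 ] r 34.01017941111384 ang 141.72765860102396
(array([ 0.6495, -0.1007,  0.0446]), np.float64(0.0002862706781538189))
edge 27.69344994040901 -71.68192310400525
edge 23.510701903491306 -162.94263066847702
edge 26.641299410495655 111.28459493137557
edge 24.8903020023468 19.63161747854616
((0.44173723459243774, -0.1269058883190155), (0.1713734269142151, 0.12175267189741135), 86.5241928100586)
[ 0.5076 -0.0471  0.032 ]
[ 0.4973 -0.2166  0.032 ]
[ 0.3759 -0.2073  0.032 ]
[ 0.3884 -0.04    0.032 ]
[array([ 0.6501, -0.0293]), array([ 0.6461, -0.1697]), array([ 0.7205, -0.1001]), array([ 0.5792, -0.0998])]
t 17.75 tcp [0.5593 0.1569 0.1386] jaw 27.0 q6 1.37 w 45.0 F [-0.2 -0.6 -0.1] | shift [-265.6  -44.8  -11.1] turn [-0.3  0.   0. ]
```

Measurements check out: radii 30–34 mm and about 120° apart. First the soap.

Request:
jog_arm([
  [[-42, -12, -3, 0, 0, 0, 45], [-42, -12, 0, 0, 0, 0, 45], [-42, -12, 0, 0, 0, 0, 45], [-42, -12, 0, 0, 0, 0, 45], [-42, -12, 0, 0, 0, 0, 45]],
])

```text
clock: 18.25
eef_pos: [0.6036, -0.0566, 0.1426]
tool_rot: [0.516, 0.856, -0.001, -0.001]
ft_force: [0.3, -0.0, 0.3]
grip_width: 0.045
```

Request:
jog_arm([
  [[-42, -5, 0, 0, 0, 0, 45], [-25, -2, 0, 0, 0, 0, 45], [0, 0, 0, 0, 0, 8, 45], [0, 0, 0, 0, 0, 8, 45], [0, 0, 0, 0, 0, 8, 45]],
])

```text
clock: 18.75
eef_pos: [0.63, -0.1311, 0.1422]
tool_rot: [0.693, 0.721, -0.001, 0.001]
ft_force: [0.2, 0.1, 0.0]
grip_width: 0.0454
```

```bash
python3 -c "
from h import *
plan([.6488,-.132,.10],-3)"
```

```text
t 18.75 tcp [ 0.63   -0.1311  0.1422] jaw 2.3 q6 1.33 w 45.4 F [0.2 0.1 0. ] | shift [-1.5 18.8 42.2] turn [-0.1  0.2  5.3]
```

Request:
jog_arm([
  [[-1, 19, 8, 0, 0, 5, 40], [0, 0, 14, 0, 0, 0, 40], [0, 0, 14, 0, 0, 0, 40], [0, 0, 6, 0, 0, 0, 40], [0, 0, 0, 0, 0, 0, 40]],
])

```text
clock: 19.25
eef_pos: [0.6479, -0.1322, 0.0976]
tool_rot: [0.725, 0.689, -0.002, -0.0]
ft_force: [-1.3, -0.1, 0.4]
grip_width: 0.0401
```

```bash
python3 -c "
from h import *
plan([.6488,-.132,.013],-3)"
```

```text
t 19.25 tcp [ 0.6479 -0.1322  0.0976] jaw -2.9 q6 1.42 w 40.1 F [-1.3 -0.1  0.4] | shift [ 0.5  1.2 84.6] turn [-0.2  0.2  0.1]
```

Request:
jog_arm([
  [[0, 1, 15, 0, 0, 0, 40], [0, 0, 15, 0, 0, 0, 40], [0, 0, 14, 0, 0, 0, 40], [0, 0, 4, 0, 0, 0, 40], [0, 0, 0, 0, 0, 0, 40]],
])

```text
clock: 19.75
eef_pos: [0.6485, -0.1323, 0.05]
tool_rot: [0.724, 0.69, -0.002, 0.001]
ft_force: [-1.0, 0.2, 0.1]
grip_width: 0.0402
```

```bash
python3 -c "
from h import *
plan([.6488,-.132,.014],-3)"
```

```text
t 19.75 tcp [ 0.6485 -0.1323  0.05  ] jaw -2.7 q6 1.42 w 40.2 F [-1.   0.2  0.1] | shift [ 0.4  0.4 36. ] turn [-0.1  0.2  0.3]
```

Request:
jog_arm([
  [[0, 0, 10, 0, 0, 0, 40], [0, 0, 10, 0, 0, 0, 40], [0, 0, 9, 0, 0, 0, 40], [0, 0, 4, 0, 0, 0, 40], [0, 0, 1, 0, 0, 0, 40]],
])

```text
clock: 20.25
eef_pos: [0.6511, -0.127, 0.02]
tool_rot: [0.722, 0.692, 0.004, 0.0]
ft_force: [-0.1, 0.9, 2.5]
grip_width: 0.0401
```

Request:
jog_arm([
  [[0, 0, 0, 0, 0, 0, 0], [0, 0, 0, 0, 0, 0, 0], [0, 0, 0, 0, 0, 0, 0], [0, 0, 0, 0, 0, 0, 0]],
])

```text
clock: 20.65
eef_pos: [0.6514, -0.1273, 0.0199]
tool_rot: [0.722, 0.692, 0.004, 0.001]
ft_force: [-0.7, 0.8, 2.3]
grip_width: 0.0241
```

```bash
python3 -c "
from h import *
plan([.6488,-.132,.13],-3)"
```

```text
t 20.65 tcp [ 0.6514 -0.1273  0.0199] jaw -2.4 q6 1.42 w 24.1 F [-0.7  0.8  2.3] | shift [  -4.2   -1.7 -110.1] turn [ 0.4 -0.3  0.6]
```

Something brushed the tin rim (2.5 N, TCP stopped at 0.020), but the soap is gripped. Lifting.

Request:
jog_arm([
  [[0, 0, -6, 0, 0, 0, 0], [0, 0, -15, 0, 0, 0, 0], [0, 0, -20, 0, 0, 0, 0], [0, 0, -25, 0, 0, 0, 0], [0, 0, -25, 0, 0, 0, 0]],
])

```text
clock: 21.15
eef_pos: [0.6462, -0.129, 0.1073]
tool_rot: [0.723, 0.691, -0.001, -0.004]
ft_force: [-0.2, -0.1, -1.3]
grip_width: 0.0245
```

```bash
python3 -c "
from h import *
plan([.439,-.180,.10],-3.5)"
```

```text
t 21.15 tcp [ 0.6462 -0.129   0.1073] jaw -2.6 q6 1.42 w 24.5 F [-0.2 -0.1 -1.3] | shift [ -60.3 -204.7    8.4] turn [-0.4 -0.3  0.9]
```

Request:
jog_arm([
  [[0, 0, -15, -0.4, -0.3, 0, 0], [-12, -40, -4, 0, 0, 0, 0], [-12, -40, 0, 0, 0, 0, 0], [-12, -40, 0, 0, 0, 0, 0], [-12, -40, 0, 0, 0, 0, 0]],
])

```text
clock: 21.65
eef_pos: [0.4879, -0.1717, 0.1294]
tool_rot: [0.721, 0.693, 0.003, 0.008]
ft_force: [-0.9, -0.5, -0.3]
grip_width: 0.0246
```

Request:
jog_arm([
  [[-12, -38, 5, 0, 0, 0, 0], [0, 0, 10, 0, 0, 0, 0], [0, 0, 10, 0, 0, 0, 0], [0, 0, 0, 0, 0, 0, 0]],
])

```text
clock: 22.05
eef_pos: [0.4421, -0.1836, 0.1029]
tool_rot: [0.723, 0.691, 0.002, 0.007]
ft_force: [0.8, 0.4, 0.0]
grip_width: 0.0245
```

```bash
python3 -c "
from h import *
plan([.439,-.180,.045],-3.5)"
```

```text
t 22.05 tcp [ 0.4421 -0.1836  0.1029] jaw -2.6 q6 1.22 w 24.5 F [0.8 0.4 0. ] | shift [ 3.9 -4.  57.8] turn [0.7 0.4 0.9]
```

Request:
jog_arm([
  [[4, -3, 15, 0.7, 0.4, 0.9, 0], [0, 0, 18, 0, 0, 0, 0], [0, 0, 15, 0, 0, 0, 0], [0, 0, 8, 0, 0, 0, 0], [0, 0, 0, 0, 0, 0, 0]],
])

```text
clock: 22.55
eef_pos: [0.4447, -0.178, 0.0419]
tool_rot: [0.728, 0.686, 0.0, 0.0]
ft_force: [-0.4, 0.5, -0.0]
grip_width: 0.0247
```

Request:
jog_arm([
  [[0, 0, 2, 0, 0, 0, 0], [0, 0, 0, 0, 0, 0, 0]],
])

```text
clock: 22.75
eef_pos: [0.4456, -0.1777, 0.0396]
tool_rot: [0.728, 0.686, 0.0, 0.0]
ft_force: [-0.3, 0.0, -0.8]
grip_width: 0.0249
```

Request:
jog_arm([
  [[0, 0, 2, 0, 0, 0, 0], [0, 0, 0, 0, 0, 0, 0]],
])

```text
clock: 22.95
eef_pos: [0.4466, -0.178, 0.0383]
tool_rot: [0.728, 0.686, 0.001, 0.001]
ft_force: [-0.1, -0.4, -0.5]
grip_width: 0.0248
```

Request:
jog_arm([
  [[0, 0, 2, 0, 0, 0, 0], [0, 0, 0, 0, 0, 0, 0]],
])

```text
clock: 23.15
eef_pos: [0.4472, -0.1783, 0.037]
tool_rot: [0.728, 0.686, 0.001, 0.002]
ft_force: [-0.0, -0.4, -0.5]
grip_width: 0.0247
```

Request:
jog_arm([
  [[0, 0, 2, 0, 0, 0, 0], [0, 0, 0, 0, 0, 0, 0]],
])

```text
clock: 23.35
eef_pos: [0.4473, -0.1785, 0.0352]
tool_rot: [0.728, 0.686, 0.001, 0.002]
ft_force: [0.2, 0.6, -1.2]
grip_width: 0.0247
```

Request:
jog_arm([
  [[0, 0, 2, 0, 0, 0, 0], [0, 0, 0, 0, 0, 0, 0]],
])

```text
clock: 23.55
eef_pos: [0.4478, -0.1788, 0.0354]
tool_rot: [0.728, 0.686, 0.002, 0.003]
ft_force: [0.2, -0.3, -0.3]
grip_width: 0.0243
```

Request:
jog_arm([
  [[0, 0, 2, 0, 0, 0, 0], [0, 0, 0, 0, 0, 0, 0]],
])

```text
clock: 23.75
eef_pos: [0.4485, -0.1791, 0.0352]
tool_rot: [0.728, 0.686, 0.002, 0.004]
ft_force: [0.2, 0.6, -0.5]
grip_width: 0.0245
```

Soap is on the rack. Release, then the pumice.

Request:
jog_arm([
  [[0, 0, 0, 0, 0, 0, 45], [0, 0, 0, 0, 0, 0, 45], [0, 0, 0, 0, 0, 0, 45], [0, 0, -15, 0, 0, 0, 45], [0, 0, -30, 0, 0, 0, 45]],
])

```text
clock: 24.25
eef_pos: [0.4444, -0.1775, 0.0761]
tool_rot: [0.728, 0.686, -0.0, -0.001]
ft_force: [-0.7, -0.1, 0.1]
grip_width: 0.045
```

Request:
jog_arm([
  [[0, 0, -35, 0, 0, 0, 45], [0, 0, -25, 0, 0, -8, 45], [0, 0, 0, 0, 0, -8, 45], [0, 0, 0, 0, 0, -8, 45], [0, 0, 0, 0, 0, -8, 45]],
])

```text
clock: 24.75
eef_pos: [0.4465, -0.1784, 0.1415]
tool_rot: [0.501, 0.865, 0.001, 0.002]
ft_force: [1.0, -1.1, 0.9]
grip_width: 0.0451
```

Request:
jog_arm([
  [[0, 0, 0, 0, 0, -8, 45], [0, 0, 0, 0, 0, -8, 45], [0, 0, 0, 0, 0, -8, 45], [0, 0, 0, 0, 0, 0, 45]],
])

```text
clock: 25.15
eef_pos: [0.4462, -0.1782, 0.1406]
tool_rot: [0.302, 0.953, 0.0, 0.001]
ft_force: [0.8, 0.1, -0.5]
grip_width: 0.0449
```

```bash
python3 -c "
from h import *
plan([.624,-.082,.12],55)"
```

```text
t 25.15 tcp [ 0.4462 -0.1782  0.1406] jaw 54.8 q6 0.23 w 44.9 F [ 0.8  0.1 -0.5] | shift [-89.9 181.1  21. ] turn [ 0.1  0.2 -0.2]
```

Request:
jog_arm([
  [[-18, 36, 0, 0, 0, 0, 44], [-18, 36, 0, 0, 0, 0, 44], [-18, 36, 0, 0, 0, 0, 44], [-18, 36, 0, 0, 0, 0, 44], [-14, 28, 5, 0, 0, 0, 44]],
])

```text
clock: 25.65
eef_pos: [0.6178, -0.0882, 0.1347]
tool_rot: [0.314, 0.949, -0.001, 0.0]
ft_force: [0.3, -0.2, 0.6]
grip_width: 0.0443
```

Request:
jog_arm([
  [[0, 0, 15, 0, 0, 0, 44], [0, 0, 15, 0, 0, 0, 44], [0, 0, 5, 0, 0, 0, 44], [0, 0, 0, 0, 0, 0, 44]],
])

```text
clock: 26.05
eef_pos: [0.622, -0.0843, 0.0954]
tool_rot: [0.317, 0.949, -0.0, -0.0]
ft_force: [0.5, -0.2, 0.5]
grip_width: 0.044
```

```bash
python3 -c "
from h import *
plan([.624,-.082,.05],55)"
```

```text
t 26.05 tcp [ 0.622  -0.0843  0.0954] jaw 53.1 q6 0.51 w 44.0 F [ 0.5 -0.2  0.5] | shift [-0.2  3.1 45.4] turn [-0.  -0.  -1.9]
```

Request:
jog_arm([
  [[0, 3, 12, 0, 0, -2, 44], [0, 0, 14, 0, 0, 0, 44], [0, 0, 12, 0, 0, 0, 44], [0, 0, 4, 0, 0, 0, 44], [0, 0, 0, 0, 0, 0, 44]],
])

```text
clock: 26.55
eef_pos: [0.6243, -0.0827, 0.0526]
tool_rot: [0.299, 0.954, -0.0, 0.001]
ft_force: [-0.2, 0.1, -0.2]
grip_width: 0.044
```

```bash
python3 -c "
from h import *
plan([.624,-.082,.017],55)"
```

```text
t 26.55 tcp [ 0.6243 -0.0827  0.0526] jaw 55.2 q6 0.48 w 44.0 F [-0.2  0.1 -0.2] | shift [ 0.8  0.4 35.6] turn [0.  0.1 0.2]
```

Request:
jog_arm([
  [[0, 0, 10, 0, 0, 0, 44], [0, 0, 10, 0, 0, 0, 44], [0, 0, 8, 0, 0, 0, 44], [0, 0, 4, 0, 0, 0, 44], [0, 0, 0, 0, 0, 0, 44]],
])

```text
clock: 27.05
eef_pos: [0.6311, -0.0842, 0.023]
tool_rot: [0.3, 0.954, 0.001, 0.009]
ft_force: [1.8, 0.6, -0.1]
grip_width: 0.0439
```

Request:
jog_arm([
  [[0, 0, 1, 0, 0, 0, 0], [0, 0, 0, 0, 0, 0, 0], [0, 0, 0, 0, 0, 0, 0], [0, 0, 0, 0, 0, 0, 0]],
])

```text
clock: 27.45
eef_pos: [0.6304, -0.084, 0.0222]
tool_rot: [0.3, 0.954, 0.001, 0.008]
ft_force: [1.3, -0.7, 0.8]
grip_width: 0.0263
```

```bash
python3 -c "
from h import *
plan([.624,-.082,.017],55)"
```

```text
t 27.45 tcp [ 0.6304 -0.084   0.0222] jaw 55.1 q6 0.48 w 26.3 F [ 1.3 -0.7  0.8] | shift [ 6.4 -2.1  5.1] turn [0.4 0.8 0.1]
```

Request:
jog_arm([
  [[0, 0, -6, 0, 0, 0, 0], [0, 0, -15, 0, 0, 0, 0], [0, 0, -20, 0, 0, 0, 0], [0, 0, -25, 0, 0, 0, 0], [0, 0, -25, 0, 0, 0, 0]],
])

```text
clock: 27.95
eef_pos: [0.6217, -0.0821, 0.1089]
tool_rot: [0.299, 0.954, -0.0, -0.002]
ft_force: [0.6, -0.1, -0.4]
grip_width: 0.0268
```

Request:
jog_arm([
  [[0, 0, -10, 0, 0, 0, 0], [0, 0, 0, 0, 0, 8, 0], [0, 0, 0, 0, 0, 8, 0], [0, 0, 0, 0, 0, 8, 0], [0, 0, 0, 0, 0, 8, 0]],
])

```text
clock: 28.45
eef_pos: [0.6218, -0.0814, 0.1222]
tool_rot: [0.559, 0.829, 0.0, -0.001]
ft_force: [-0.8, 0.2, -0.0]
grip_width: 0.0262
```

Request:
jog_arm([
  [[0, 0, 0, 0, 0, 8, 0], [0, 0, 0, 0, 0, 8, 0], [0, 0, 0, 0, 0, 8, 0]],
])

```text
clock: 28.75
eef_pos: [0.6194, -0.0808, 0.1195]
tool_rot: [0.725, 0.688, -0.002, -0.004]
ft_force: [0.1, 0.3, -0.9]
grip_width: 0.0263
```

```bash
python3 -c "
from h import *
plan([.442,-.127,.10],-3.5)"
```

```text
t 28.75 tcp [ 0.6194 -0.0808  0.1195] jaw -3.0 q6 1.49 w 26.3 F [ 0.1  0.3 -0.9] | shift [ -55.5 -174.6   20.8] turn [-0.5 -0.1  0.5]
```

Request:
jog_arm([
  [[-11, -35, -4, -0.5, 0, 0, 0], [-11, -35, 0, 0, 0, 0, 0], [-11, -35, 0, 0, 0, 0, 0], [-11, -35, 0, 0, 0, 0, 0], [-10, -30, 0, 0, 0, 0, 0]],
])

```text
clock: 29.25
eef_pos: [0.441, -0.1243, 0.1171]
tool_rot: [0.725, 0.689, -0.001, -0.004]
ft_force: [0.2, -0.9, 0.6]
grip_width: 0.0263
```

Request:
jog_arm([
  [[0, 0, 10, 0, 0, 0, 0], [0, 0, 15, 0, 0, 0, 0], [0, 0, 10, 0, 0, 0, 0], [0, 0, 0, 0, 0, 0, 0]],
])

```text
clock: 29.65
eef_pos: [0.435, -0.1239, 0.0794]
tool_rot: [0.726, 0.688, -0.002, -0.007]
ft_force: [0.0, -0.3, -1.3]
grip_width: 0.0261
```

```bash
python3 -c "
from h import *
plan([.442,-.127,.045],-3.5)"
```

```text
t 29.65 tcp [ 0.435  -0.1239  0.0794] jaw -3.1 q6 1.35 w 26.1 F [ 0.  -0.3 -1.3] | shift [-3.   7.7 34.3] turn [-0.8 -0.3  0.4]
```

Request:
jog_arm([
  [[-3, 6, 10, -0.8, -0.3, 0, 0], [0, 0, 12, 0, 0, 0, 0], [0, 0, 8, 0, 0, 0, 0], [0, 0, 3, 0, 0, 0, 0], [0, 0, 0, 0, 0, 0, 0]],
])

```text
clock: 30.15
eef_pos: [0.444, -0.1265, 0.045]
tool_rot: [0.725, 0.689, 0.001, 0.0]
ft_force: [0.4, -0.3, -0.5]
grip_width: 0.026
```

Request:
jog_arm([
  [[0, 0, 2, 0, 0, 0, 0], [0, 0, 0, 0, 0, 0, 0]],
])

```text
clock: 30.35
eef_pos: [0.4447, -0.1266, 0.0434]
tool_rot: [0.725, 0.689, 0.001, 0.001]
ft_force: [-0.1, 0.5, -0.1]
grip_width: 0.026
```

Request:
jog_arm([
  [[0, 0, 2, 0, 0, 0, 0], [0, 0, 0, 0, 0, 0, 0]],
])

```text
clock: 30.55
eef_pos: [0.4453, -0.1267, 0.0419]
tool_rot: [0.725, 0.689, 0.002, 0.001]
ft_force: [-0.1, -0.3, -0.4]
grip_width: 0.0261
```

Request:
jog_arm([
  [[0, 0, 2, 0, 0, 0, 0], [0, 0, 0, 0, 0, 0, 0]],
])

```text
clock: 30.75
eef_pos: [0.4455, -0.1268, 0.0401]
tool_rot: [0.725, 0.689, 0.002, 0.002]
ft_force: [0.0, 0.1, 0.2]
grip_width: 0.0263
```

Request:
jog_arm([
  [[0, 0, 2, 0, 0, 0, 0], [0, 0, 0, 0, 0, 0, 0]],
])

```text
clock: 30.95
eef_pos: [0.4456, -0.1268, 0.0381]
tool_rot: [0.725, 0.689, 0.002, 0.002]
ft_force: [-0.4, 0.3, -0.8]
grip_width: 0.026
```

Request:
jog_arm([
  [[0, 0, 2, 0, 0, 0, 0], [0, 0, 0, 0, 0, 0, 0]],
])

```text
clock: 31.15
eef_pos: [0.4461, -0.1269, 0.037]
tool_rot: [0.725, 0.689, 0.002, 0.002]
ft_force: [0.3, 0.2, -0.0]
grip_width: 0.0264
```

Request:
jog_arm([
  [[0, 0, 2, 0, 0, 0, 0], [0, 0, 0, 0, 0, 0, 0]],
])

```text
clock: 31.35
eef_pos: [0.4465, -0.1269, 0.0373]
tool_rot: [0.725, 0.689, 0.003, 0.003]
ft_force: [0.2, -0.8, -0.3]
grip_width: 0.0259
```

Request:
jog_arm([
  [[0, 0, 2, 0, 0, 0, 0], [0, 0, 0, 0, 0, 0, 0]],
])

```text
clock: 31.55
eef_pos: [0.4471, -0.127, 0.0371]
tool_rot: [0.725, 0.689, 0.003, 0.004]
ft_force: [0.7, 0.3, 0.0]
grip_width: 0.0263
```

Request:
jog_arm([
  [[0, 0, 0, 0, 0, 0, 45], [0, 0, 0, 0, 0, 0, 45], [0, 0, 0, 0, 0, 0, 45], [0, 0, -15, 0, 0, 0, 45], [0, 0, -30, 0, 0, 0, 45]],
])

```text
clock: 32.05
eef_pos: [0.4428, -0.1259, 0.0779]
tool_rot: [0.725, 0.689, 0.001, -0.001]
ft_force: [0.5, -0.2, -0.1]
grip_width: 0.0449
```

Request:
jog_arm([
  [[0, 0, -35, 0, 0, 0, 45], [0, 0, -25, 0, 0, 8, 45], [0, 0, 0, 0, 0, 8, 45], [0, 0, 0, 0, 0, 8, 45], [0, 0, 0, 0, 0, 8, 45]],
])

```text
clock: 32.55
eef_pos: [0.4449, -0.1266, 0.1428]
tool_rot: [0.892, 0.453, 0.002, 0.001]
ft_force: [-0.3, 0.2, 0.2]
grip_width: 0.045
```

Request:
jog_arm([
  [[0, 0, 0, 0, 0, 8, 45], [0, 0, 0, 0, 0, 8, 45], [0, 0, 0, 0, 0, 8, 45], [0, 0, 0, 0, 0, 8, 45], [0, 0, 0, 0, 0, 0, 45]],
])

```text
clock: 33.05
eef_pos: [0.4444, -0.1265, 0.1411]
tool_rot: [0.984, 0.178, 0.001, -0.001]
ft_force: [-0.2, 0.3, 0.1]
grip_width: 0.0451
```

```bash
python3 -c "
from h import *
plan([.6765,-.085,.12],-69)
snap('top','rk.png',(240,150,440,320),4)
"
```

```text
t 33.05 tcp [ 0.4444 -0.1265  0.1411] jaw -69.5 q6 2.51 w 45.1 F [-0.2  0.3  0.1] | shift [231.9  42.3  21.8] turn [-0.  -0.2 -0.5]
```

View pics/rk.png

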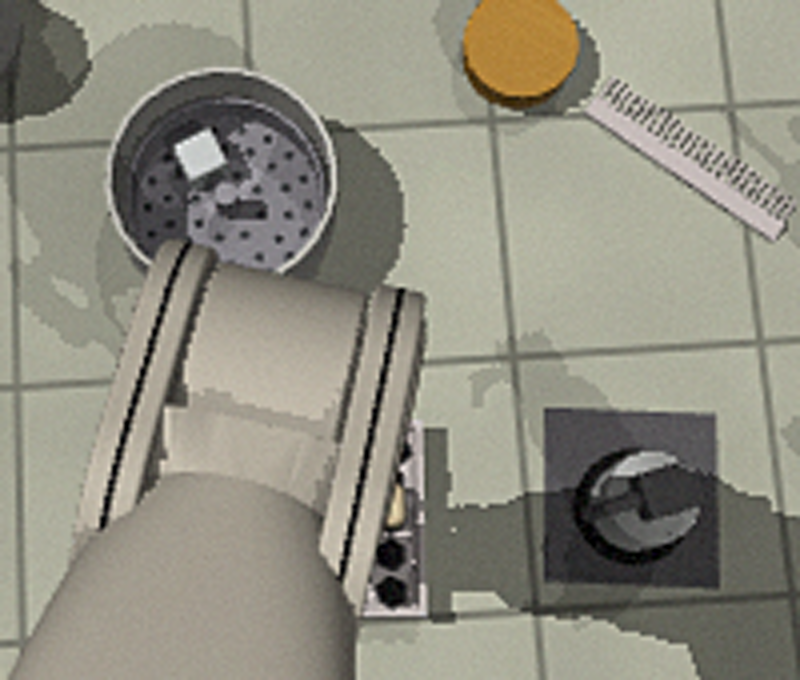

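Soap is on the rack. The alum (crop (201,153)) and basket are unmoved. Going for the alum.

Request:
jog_arm([
  [[42, 8, 0, 0, 0, 0, 44], [42, 8, 0, 0, 0, 0, 44], [42, 8, 0, 0, 0, 0, 44], [42, 8, 0, 0, 0, 0, 44], [42, 7, 0, 0, 0, 0, 44]],
])

```text
clock: 33.6
eef_pos: [0.6531, -0.0878, 0.1381]
tool_rot: [0.983, 0.184, -0.003, -0.002]
ft_force: [1.6, -0.4, -0.0]
grip_width: 0.0441
```

Request:
jog_arm([
  [[18, 3, 5, 0, 0, 0, 44], [0, 0, 15, 0, 0, 0, 44], [0, 0, 15, 0, 0, 0, 44], [0, 0, 0, 0, 0, 0, 44]],
])

```text
clock: 34.0
eef_pos: [0.6777, -0.0811, 0.0978]
tool_rot: [0.981, 0.192, -0.002, -0.002]
ft_force: [-0.4, -0.5, -0.7]
grip_width: 0.0443
```

```bash
python3 -c "
from h import *
plan([.6765,-.085,.05],-69)
"
```

```text
t 34.0 tcp [ 0.6777 -0.0811  0.0978] jaw -67.8 q6 2.63 w 44.3 F [-0.4 -0.5 -0.7] | shift [-2.3  3.4 47.8] turn [-0.3  0.2  1.2]
```

Request:
jog_arm([
  [[-5, 4, 12, 0, 0, 1, 44], [0, 0, 14, 0, 0, 0, 44], [0, 0, 12, 0, 0, 0, 44], [0, 0, 6, 0, 0, 0, 44], [0, 0, 0, 0, 0, 0, 44]],
])

```text
clock: 34.5
eef_pos: [0.6745, -0.0865, 0.0523]
tool_rot: [0.982, 0.187, -0.002, -0.002]
ft_force: [-0.1, 2.1, -0.0]
grip_width: 0.044
```

```bash
python3 -c "
from h import *
plan([.6745,-.0865,.019],-69)
"
```

```text
t 34.5 tcp [ 0.6745 -0.0865  0.0523] jaw -68.5 q6 2.64 w 44.0 F [-0.1  2.1 -0. ] | shift [ 0.1  0.2 33.3] turn [-0.3  0.2  0.5]
```

Request:
jog_arm([
  [[0, 0, 10, 0, 0, 0, 44], [0, 0, 10, 0, 0, 0, 44], [0, 0, 7, 0, 0, 0, 44], [0, 0, 3, 0, 0, 0, 44], [0, 0, 0, 0, 0, 0, 44]],
])

```text
clock: 35.0
eef_pos: [0.6763, -0.0889, 0.0229]
tool_rot: [0.982, 0.187, -0.0, 0.001]
ft_force: [0.0, -0.9, 0.2]
grip_width: 0.0439
```

Request:
jog_arm([
  [[0, 0, 1, 0, 0, 0, 0], [0, 0, 0, 0, 0, 0, 0], [0, 0, 0, 0, 0, 0, 0], [0, 0, 0, 0, 0, 0, 0]],
])

```text
clock: 35.4
eef_pos: [0.6766, -0.0872, 0.022]
tool_rot: [0.982, 0.187, 0.0, -0.001]
ft_force: [0.5, -0.8, 0.2]
grip_width: 0.0263
```

Request:
jog_arm([
  [[0, 0, -6, 0, 0, 0, 0], [0, 0, -15, 0, 0, 0, 0], [0, 0, -20, 0, 0, 0, 0], [0, 0, -25, 0, 0, 0, 0], [0, 0, -25, 0, 0, 0, 0]],
])

```text
clock: 35.9
eef_pos: [0.6723, -0.0856, 0.1104]
tool_rot: [0.982, 0.188, -0.006, -0.003]
ft_force: [0.8, 0.7, -0.1]
grip_width: 0.0265
```

```bash
python3 -c "
from h import *
plan([.447,-.077,.12],-3.5)
"
```

```text
t 35.9 tcp [ 0.6723 -0.0856  0.1104] jaw -68.4 q6 2.64 w 26.5 F [ 0.8  0.7 -0.1] | shift [-206.4  -91.2   -6.8] turn [ -0.8   0.2 -64.9]
```

Alum gripped (26.5 mm). Raise, turn back and carry.

Request:
jog_arm([
  [[0, 0, -15, -0.8, 0, 0, 0], [0, 0, 0, 0, 0, -8, 0], [0, 0, 0, 0, 0, -8, 0], [0, 0, 0, 0, 0, -8, 0], [0, 0, 0, 0, 0, -8, 0]],
])

```text
clock: 36.4
eef_pos: [0.6756, -0.0851, 0.1333]
tool_rot: [0.887, 0.461, -0.001, 0.006]
ft_force: [0.6, 0.8, -0.5]
grip_width: 0.0265
```

Request:
jog_arm([
  [[0, 0, 0, 0, 0, -8, 0], [0, 0, 0, 0, 0, -8, 0], [0, 0, 0, 0, 0, -8, 0], [0, 0, 0, 0, 0, -8, 0], [0, 0, 0, 0, 0, 0, 0]],
])

```text
clock: 36.9
eef_pos: [0.6746, -0.0836, 0.1331]
tool_rot: [0.717, 0.697, -0.004, 0.006]
ft_force: [-0.7, -0.0, -0.7]
grip_width: 0.0265
```

```bash
python3 -c "
from h import *
plan([.447,-.076,.12],-3.5)
"
```

```text
t 36.9 tcp [ 0.6746 -0.0836  0.1331] jaw -1.6 q6 1.48 w 26.5 F [-0.7 -0.  -0.7] | shift [   1.4 -227.8   12.3] turn [0.2 0.8 1.9]
```

Request:
jog_arm([
  [[0, -42, 0, 0, 0.8, 0, 0], [0, -42, 0, 0, 0, 0, 0], [0, -42, 0, 0, 0, 0, 0], [0, -42, 0, 0, 0, 0, 0], [0, -42, 0, 0, 0, 0, 0]],
])

```text
clock: 37.4
eef_pos: [0.4625, -0.0755, 0.1272]
tool_rot: [0.722, 0.692, 0.001, 0.002]
ft_force: [0.2, 0.5, 0.1]
grip_width: 0.0266
```

Request:
jog_arm([
  [[0, -10, 10, 0, 0, 2, 0], [0, 0, 20, 0, 0, 0, 0], [0, 0, 20, 0, 0, 0, 0], [0, 0, 0, 0, 0, 0, 0]],
])

```text
clock: 37.8
eef_pos: [0.4446, -0.0742, 0.0775]
tool_rot: [0.739, 0.673, 0.001, 0.001]
ft_force: [1.1, -0.3, 0.5]
grip_width: 0.0267
```

```bash
python3 -c "
from h import *
plan([.447,-.076,.045],-3.5)
"
```

```text
t 37.8 tcp [ 0.4446 -0.0742  0.0775] jaw -5.3 q6 1.5 w 26.7 F [ 1.1 -0.3  0.5] | shift [-1.5  2.5 32.5] turn [ 0.2  0.1 -1.8]
```

Request:
jog_arm([
  [[-1, 2, 12, 0, 0, -1, 0], [0, 0, 12, 0, 0, 0, 0], [0, 0, 9, 0, 0, 0, 0], [0, 0, 2, 0, 0, 0, 0], [0, 0, 0, 0, 0, 0, 0]],
])

```text
clock: 38.3
eef_pos: [0.4496, -0.0756, 0.045]
tool_rot: [0.736, 0.677, 0.002, 0.004]
ft_force: [-0.2, -0.4, 0.2]
grip_width: 0.0263
```

Request:
jog_arm([
  [[0, 0, 2, 0, 0, 0, 0], [0, 0, 0, 0, 0, 0, 0]],
])

```text
clock: 38.5
eef_pos: [0.4505, -0.0757, 0.0439]
tool_rot: [0.736, 0.677, 0.003, 0.004]
ft_force: [0.8, 0.0, -1.7]
grip_width: 0.0268
```

Request:
jog_arm([
  [[0, 0, 2, 0, 0, 0, 0], [0, 0, 0, 0, 0, 0, 0]],
])

```text
clock: 38.7
eef_pos: [0.4511, -0.0758, 0.0424]
tool_rot: [0.736, 0.677, 0.003, 0.005]
ft_force: [0.9, 0.2, -0.6]
grip_width: 0.0263
```

Request:
jog_arm([
  [[0, 0, 2, 0, 0, 0, 0], [0, 0, 0, 0, 0, 0, 0]],
])

```text
clock: 38.9
eef_pos: [0.4513, -0.0759, 0.0405]
tool_rot: [0.736, 0.677, 0.003, 0.005]
ft_force: [0.4, -0.4, -0.1]
grip_width: 0.0266
```

Request:
jog_arm([
  [[0, 0, 2, 0, 0, 0, 0], [0, 0, 0, 0, 0, 0, 0]],
])

```text
clock: 39.1
eef_pos: [0.4513, -0.0759, 0.0383]
tool_rot: [0.736, 0.677, 0.003, 0.005]
ft_force: [-0.0, -0.3, -0.0]
grip_width: 0.0265
```

Request:
jog_arm([
  [[0, 0, 2, 0, 0, 0, 0], [0, 0, 0, 0, 0, 0, 0]],
])

```text
clock: 39.3
eef_pos: [0.4517, -0.076, 0.037]
tool_rot: [0.736, 0.677, 0.004, 0.006]
ft_force: [0.4, 0.2, 0.4]
grip_width: 0.0266
```

Request:
jog_arm([
  [[0, 0, 1.5, 0, 0, 0, 0], [0, 0, 0, 0, 0, 0, 0]],
])

```text
clock: 39.5
eef_pos: [0.452, -0.0761, 0.0373]
tool_rot: [0.736, 0.677, 0.004, 0.006]
ft_force: [0.8, -0.5, -0.3]
grip_width: 0.0266
```

Request:
jog_arm([
  [[0, 0, 0, 0, 0, 0, 45], [0, 0, 0, 0, 0, 0, 45], [0, 0, 0, 0, 0, 0, 45], [0, 0, -15, 0, 0, 0, 45], [0, 0, -30, 0, 0, 0, 45]],
])

```text
clock: 40.0
eef_pos: [0.4478, -0.0754, 0.0788]
tool_rot: [0.736, 0.677, 0.001, 0.002]
ft_force: [0.9, -0.6, -0.2]
grip_width: 0.0451
```

Request:
jog_arm([
  [[0, 0, -40, 0, 0, 0, 40], [0, 0, -20, 0, 0, 0, 40], [40, 10, 0, 0, 0, 0, 40], [40, 10, 0, 0, 0, 0, 40], [0, 0, 0, 0, 0, 0, 40]],
])

```text
clock: 40.5
eef_pos: [0.478, 0.0033, 0.1447]
tool_rot: [0.738, 0.675, 0.004, 0.005]
ft_force: [0.7, -0.4, 0.1]
grip_width: 0.0402
```

```bash
python3 -c "
from h import *
im1=camera('top'); im2=camera('scene')
plan([.650,-.1005,.12])
cv2.imwrite('pics/rk2.png',np.hstack([cv2.resize(im1[160:320,250:370],None,fx=3,fy=3),cv2.resize(im2[160:280,280:420],(560,480))])[:,:800,::-1])
for n in('alum','pumice','soap'):
  for d in masks_of(n,'top')[:2]+[None]+masks_of(n,'scene')[:2]:
    if d: print(n,round(d['conf'],2),d['at'],d['pixels'].sum())
"
```

```text
t 40.6 tcp [0.476  0.0007 0.144 ] jaw -5.3 q6 1.67 w 39.9 F [-0.1 -0.1 -0. ] | shift [-84.7 182.2  26.1] turn [ 0.6  0.2 -0. ]
alum 0.57 [287.8, 276.7] 178
alum 0.53 [377.5, 201.2] 192
pumice 0.61 [368.8, 194.8] 142
soap 0.57 [335.2, 277.8] 103
soap 0.6 [350.2, 182.7] 140
soap 0.42 [235.6, 146.3] 853
```

View pics/rk2.png

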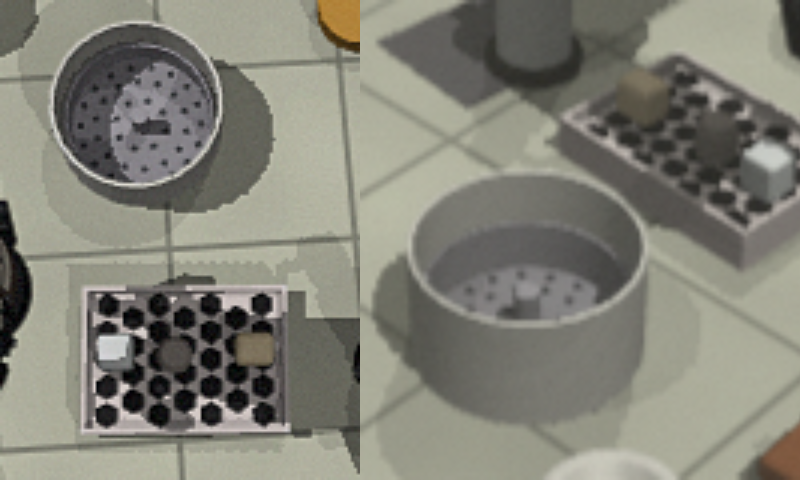

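All three pieces stand inside the rack's rim (crop: alum (115,350), pumice (176,355), soap (254,350)) and the basket is empty. Going for its post.

Request:
jog_arm([
  [[-17, 36, 0, 0.5, 0, 0, 40], [-17, 36, 0, 0, 0, 0, 40], [-17, 36, 0, 0, 0, 0, 40], [-17, 36, 0, 0, 0, 0, 40], [-16, 34, 5, 0, 0, 0, 40]],
])

```text
clock: 41.4
eef_pos: [0.6428, -0.1059, 0.1381]
tool_rot: [0.74, 0.672, -0.003, -0.001]
ft_force: [1.2, 0.8, -0.2]
grip_width: 0.0404
```

Request:
jog_arm([
  [[0, 0, 15, 0, 0, 0, 40], [0, 0, 15, 0, 0, 0, 40], [0, 0, 0, 0, 0, 0, 40]],
])

```text
clock: 41.7
eef_pos: [0.6461, -0.1128, 0.1037]
tool_rot: [0.743, 0.669, -0.003, -0.001]
ft_force: [-0.8, -0.2, -0.5]
grip_width: 0.0401
```

```bash
python3 -c "
from h import *
plan([.650,-.1005,.05])
"
```

```text
t 41.7 tcp [ 0.6461 -0.1128  0.1037] jaw -6.0 q6 1.5 w 40.1 F [-0.8 -0.2 -0.5] | shift [12.8  2.9 53.7] turn [-0.3  0.2  0. ]
```

Request:
jog_arm([
  [[12, 3, 10, -0.3, 0.2, 0, 40], [0, 0, 15, 0, 0, 0, 40], [0, 0, 15, 0, 0, 0, 40], [0, 0, 10, 0, 0, 0, 40], [0, 0, 0, 0, 0, 0, 40]],
])

```text
clock: 42.2
eef_pos: [0.651, -0.0989, 0.0535]
tool_rot: [0.743, 0.669, 0.002, 0.0]
ft_force: [0.4, 0.1, -0.8]
grip_width: 0.0399
```

```bash
python3 -c "
from h import *
plan([.650,-.1005,.018])
"
```

```text
t 42.2 tcp [ 0.651  -0.0989  0.0535] jaw -6.0 q6 1.52 w 39.9 F [ 0.4  0.1 -0.8] | shift [-1.8 -0.9 35.5] turn [ 0.2 -0.1  0. ]
```

Request:
jog_arm([
  [[-2, -1, 10, 0, 0, 0, 40], [0, 0, 10, 0, 0, 0, 40], [0, 0, 9, 0, 0, 0, 40], [0, 0, 4, 0, 0, 0, 40], [0, 0, 0, 0, 0, 0, 40]],
])

```text
clock: 42.7
eef_pos: [0.651, -0.1002, 0.0198]
tool_rot: [0.743, 0.669, 0.003, 0.002]
ft_force: [-0.4, -0.1, 0.6]
grip_width: 0.0398
```

```bash
python3 -c "
from h import *
plan([.650,-.1005,.019])
"
```

```text
t 42.7 tcp [ 0.651  -0.1002  0.0198] jaw -6.0 q6 1.52 w 39.8 F [-0.4 -0.1  0.6] | shift [-0.4 -0.9  0.8] turn [ 0.4 -0.1  0. ]
```

Request:
jog_arm([
  [[0, 0, 1, 0.3, 0, 0, 0], [0, 0, 0, 0, 0, 0, 0], [0, 0, 0, 0, 0, 0, 0], [0, 0, 0, 0, 0, 0, 0], [0, 0, 0, 0, 0, 0, 0]],
])

```text
clock: 43.2
eef_pos: [0.6514, -0.1004, 0.0193]
tool_rot: [0.743, 0.669, 0.001, -0.0]
ft_force: [0.4, -0.4, -2.4]
grip_width: 0.0139
```

Request:
jog_arm([
  [[0, 0, -5, 0, 0, 0, 0], [0, 0, -10, 0, 0, 0, 0], [0, 0, -15, 0, 0, 0, 0], [0, 0, -20, 0, 0, 0, 0], [0, 0, -25, 0, 0, 0, 0]],
])

```text
clock: 43.7
eef_pos: [0.649, -0.1, 0.0942]
tool_rot: [0.743, 0.669, -0.001, -0.003]
ft_force: [0.3, 0.1, -1.9]
grip_width: 0.0138
```

Request:
jog_arm([
  [[0, 0, -20, 0, 0, 0, 0], [0, 0, -15, 0, 0, 0, 0], [0, 0, 0, 0, 0, 0, 0]],
])

```text
clock: 44.0
eef_pos: [0.6524, -0.1006, 0.1385]
tool_rot: [0.743, 0.669, 0.003, 0.001]
ft_force: [0.9, 0.4, -1.2]
grip_width: 0.014
```

```bash
python3 -c "
from h import *
plan([.41,.235,.13])
"
```

```text
t 44.0 tcp [ 0.6524 -0.1006  0.1385] jaw -6.0 q6 1.52 w 14.0 F [ 0.9  0.4 -1.2] | shift [ 308.5 -276.1    7.7] turn [ 0.3 -0.1  0. ]
```

Request:
jog_arm([
  [[34, -30, 0, 0.3, 0, 0, 0], [34, -30, 0, 0, 0, 0, 0], [34, -30, 0, 0, 0, 0, 0], [34, -30, 0, 0, 0, 0, 0], [34, -30, 0, 0, 0, 0, 0]],
])

```text
clock: 44.5
eef_pos: [0.5205, 0.0842, 0.1365]
tool_rot: [0.747, 0.665, 0.002, 0.001]
ft_force: [0.6, 0.6, -1.2]
grip_width: 0.0138
```

Request:
jog_arm([
  [[34, -30, 0, 0, 0, 0, 0], [34, -30, 0, 0, 0, 0, 0], [34, -30, 0, 0, 0, 0, 0], [25, -22, 0, 0, 0, 0, 0], [0, 0, 0, 0, 0, 0, 0]],
])

```text
clock: 45.0
eef_pos: [0.4141, 0.2309, 0.135]
tool_rot: [0.745, 0.667, 0.002, -0.0]
ft_force: [0.6, -0.5, -1.7]
grip_width: 0.0138
```

```bash
python3 -c "
from h import *
plan([.41,.235,.055])
"
```

```text
t 45.0 tcp [0.4141 0.2309 0.135 ] jaw -6.3 q6 2.19 w 13.8 F [ 0.6 -0.5 -1.7] | shift [ 3.4 -4.6 80. ] turn [ 0.1 -0.2  0. ]
```

Contact expected at TCP ≈ 0.0455.

Request:
jog_arm([
  [[3, -4, 20, 0, 0, 0, 0], [0, 0, 25, 0, 0, 0, 0], [0, 0, 20, 0, 0, 0, 0], [0, 0, 12, 0, 0, 0, 0], [0, 0, 0, 0, 0, 0, 0]],
])

```text
clock: 45.5
eef_pos: [0.411, 0.2343, 0.0559]
tool_rot: [0.744, 0.668, 0.003, 0.001]
ft_force: [-0.8, -0.9, -1.1]
grip_width: 0.0139
```

Request:
jog_arm([
  [[0, 0, 2, 0, 0, 0, 0], [0, 0, 2, 0, 0, 0, 0], [0, 0, 0, 0, 0, 0, 0]],
])

```text
clock: 45.8
eef_pos: [0.4123, 0.2336, 0.0526]
tool_rot: [0.744, 0.668, 0.004, 0.001]
ft_force: [0.1, -0.2, -0.8]
grip_width: 0.0138
```

Request:
jog_arm([
  [[0, 0, 2, 0, 0, 0, 0], [0, 0, 0, 0, 0, 0, 0]],
])

```text
clock: 46.0
eef_pos: [0.4133, 0.2339, 0.0516]
tool_rot: [0.744, 0.668, 0.005, 0.002]
ft_force: [-0.1, 0.6, -1.2]
grip_width: 0.0142
```

Request:
jog_arm([
  [[0, 0, 2, 0, 0, 0, 0], [0, 0, 0, 0, 0, 0, 0]],
])

```text
clock: 46.2
eef_pos: [0.4138, 0.2342, 0.05]
tool_rot: [0.744, 0.668, 0.005, 0.002]
ft_force: [-1.0, 0.4, -0.6]
grip_width: 0.0138
```

Request:
jog_arm([
  [[0, 0, 2, 0, 0, 0, 0], [0, 0, 0, 0, 0, 0, 0]],
])

```text
clock: 46.4
eef_pos: [0.4139, 0.2343, 0.048]
tool_rot: [0.744, 0.668, 0.005, 0.002]
ft_force: [-0.6, -0.7, -2.2]
grip_width: 0.0135
```

Request:
jog_arm([
  [[0, 0, 2, 0.6, -0.2, 0, 0], [0, 0, 0, 0, 0, 0, 0]],
])

```text
clock: 46.6
eef_pos: [0.4138, 0.2343, 0.0458]
tool_rot: [0.744, 0.668, 0.0, -0.001]
ft_force: [1.2, -0.6, -0.6]
grip_width: 0.0138
```

Request:
jog_arm([
  [[0, 0, 2, 0, 0, 0, 0], [0, 0, 0, 0, 0, 0, 0]],
])

```text
clock: 46.8
eef_pos: [0.4143, 0.2346, 0.0451]
tool_rot: [0.744, 0.668, 0.001, -0.001]
ft_force: [-0.3, 0.9, -1.4]
grip_width: 0.0139
```

Request:
jog_arm([
  [[0, 0, 1.5, 0, 0, 0, 0], [0, 0, 0, 0, 0, 0, 0]],
])

```text
clock: 47.0
eef_pos: [0.4148, 0.2348, 0.0451]
tool_rot: [0.744, 0.668, 0.002, -0.001]
ft_force: [1.1, 0.6, -1.8]
grip_width: 0.0137
```

Request:
jog_arm([
  [[0, 0, 0, 0, 0, 0, 40], [0, 0, 0, 0, 0, 0, 40], [0, 0, 0, 0, 0, 0, 40], [0, 0, -15, 0, 0, 0, 40], [0, 0, -30, 0, 0, 0, 40]],
])

```text
clock: 47.5
eef_pos: [0.4118, 0.2331, 0.0867]
tool_rot: [0.744, 0.668, -0.003, -0.002]
ft_force: [-0.0, 1.0, 0.5]
grip_width: 0.0398
```

Request:
jog_arm([
  [[0, 0, -40, 0, 0, 0, 45], [0, 0, -40, 0, 0, 0, 45], [0, 0, -40, 0, 0, 0, 45], [0, 0, -10, 0, 0, 0, 45], [0, 0, 0, 0, 0, 0, 45]],
])

```text
clock: 48.0
eef_pos: [0.4134, 0.2336, 0.2235]
tool_rot: [0.744, 0.668, -0.001, -0.001]
ft_force: [0.1, 0.4, -0.8]
grip_width: 0.0447
```

```bash
python3 -c "
from h import *
a=camera('top'); b=camera('scene')
plan([.45,-.34,.23])
t=cv2.resize(a[250:305,370:430],None,fx=6,fy=6,interpolation=2); s=cv2.resize(b[120:190,280:345],(358,386),interpolation=2)
cv2.imwrite('pics/m2.png',np.vstack([np.hstack([t[:330],s[:330,:]])[:,:718],cv2.resize(b[180:370,370:600],(718,265*2))[:260]])[:,:,::-1])
for c in('top','scene'):
  for n in('mister','inset','nozzle'):
    for d in masks_of(n,c)[:2]: print(c,n,round(d['conf'],2),d['at'],d['pixels'].sum())
"
```

```text
t 48.1 tcp [0.4125 0.2331 0.2216] jaw -6.2 q6 2.19 w 44.7 F [-0.8  0.1 -0.8] | shift [-565.7   99.2   -7.9] turn [-0.4  0.1  0. ]
top mister 0.55 [385.0, 279.9] 641
top inset 0.62 [404.4, 269.9] 1347
top nozzle 0.78 [385.0, 279.6] 688
scene mister 0.8 [324.8, 159.1] 870
scene mister 0.48 [477.0, 279.5] 9371
scene inset 0.66 [303.0, 170.6] 500
scene nozzle 0.9 [322.4, 160.7] 819
```

View pics/m2.png

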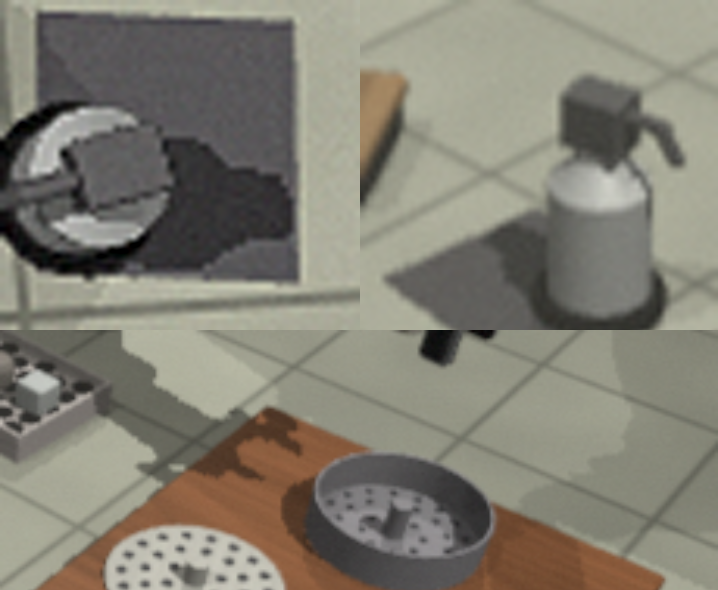

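The basket stands on the board. The mister has been knocked about 35 mm in +y, so its foot now overhangs the tile's edge. The head top is at about (389,278) in the top view. Looking more closely.

```bash
python3 -c "
from h import *
a=camera('top'); b=camera('scene')
t=cv2.resize(a[255:305,358:413],None,fx=7,fy=7,interpolation=2); s=cv2.resize(b[125:185,295:350],None,fx=7,fy=7,interpolation=2)[:350]
cv2.imwrite('pics/m3.png',np.hstack([t,s])[:,:,::-1])
"
```

```text
(no output)
```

View pics/m3.png

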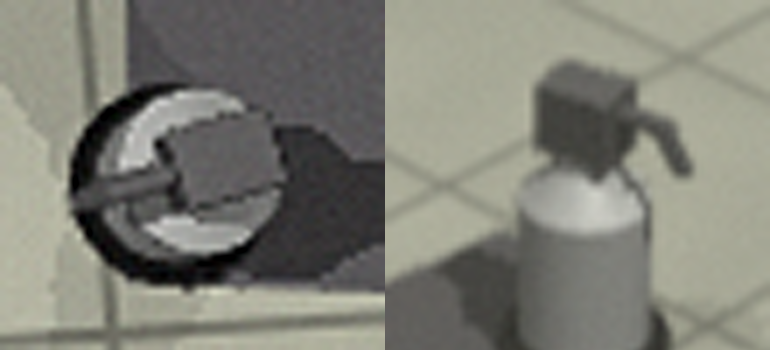

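```bash
cat > m.py <<'E'
from h import *
T=lambda u,v:(358+u/7-.4,255+v/7-.4); S=lambda u,v:(295+(u-385)/7-.4,125+v/7-.4)
print('head',at('top',T(228,160),.132),at('scene',S(586,85),.132),tri(T(228,160),S(586,85)))
print('tip',at('top',T(75,203),.106),at('scene',S(685,172),.106),tri(T(75,203),S(685,172)))
print('foot',at('top',T(172,186),.008))
h=at('top',T(228,160),.132); t=at('top',T(75,203),.106); d=(t-h)[:2]; print('dir',np.degrees(np.arctan2(d[1],d[0])),np.hypot(*d))
for p,q in(((160,140),(268,110)),((188,212),(290,178)),((160,140),(188,212)),((268,110),(290,178))):
  e=(at('top',T(*p),.132)-at('top',T(*q),.132))[:2]; print('edge',np.hypot(*e),np.degrees(np.arctan2(e[1],e[0])))
print('inset corners',[at('top',c,0)[:2] for c in((376.3,252.3),(419.5,252.8),(419.9,297))])
E
python3 m.py
```

```text
head [ 0.4285 -0.3039  0.132 ] [ 0.4306 -0.3029  0.132 ] (array([ 0.4288, -0.3043,  0.1306]), np.float64(0.0004360752359748887))
tip [ 0.4195 -0.257   0.106 ] [ 0.4201 -0.2583  0.106 ] (array([ 0.4199, -0.2576,  0.1061]), np.float64(0.0014356546428927934))
foot [ 0.429  -0.3041  0.008 ]
dir 100.94594906530278 0.04773804678712186
edge 0.03624307636799677 101.79837521893926
edge 0.034625829296147916 104.53413559458731
edge 0.0241246837954454 16.164744074918904
edge 0.02240270084535894 12.258717504362021
inset corners [array([ 0.5035, -0.2973]), array([ 0.4955, -0.408 ]), array([ 0.3847, -0.396 ])]
```

The two cameras agree: mister at (0.429, −0.304), heading ≈102°, head 0.132 m high; inset centre ≈(0.445, −0.346). Moving above the mister.

Request:
jog_arm([
  [[0, 0, 0, 0, 0, -8.5, 50], [0, 0, 0, 0, 0, -8.5, 50], [0, 0, 0, 0, 0, -1, 50], [0, 0, 0, 0, 0, 0, 50]],
])

```text
clock: 48.9
eef_pos: [0.4119, 0.2328, 0.2201]
tool_rot: [0.628, 0.778, -0.004, -0.003]
ft_force: [0.3, 0.3, -0.0]
grip_width: 0.05
```

```bash
python3 -c "
from h import *
plan([.429,-.304,.21],12)
"
```

```text
t 48.9 tcp [0.4119 0.2328 0.2201] jaw 12.2 q6 1.87 w 50.0 F [ 0.3  0.3 -0. ] | shift [-528.3  -96.1   11.7] turn [-0.6  0.1  0.2]
```

Request:
jog_arm([
  [[-44, -8, 0, -0.5, 0, 0, 50], [-44, -8, 0, 0, 0, 0, 50], [-44, -8, 0, 0, 0, 0, 50], [-44, -8, 0, 0, 0, 0, 50], [-44, -8, 0, 0, 0, 0, 50]],
])

```text
clock: 49.4
eef_pos: [0.4199, 0.0081, 0.2198]
tool_rot: [0.628, 0.778, 0.001, 0.0]
ft_force: [0.8, -0.4, 0.3]
grip_width: 0.0499
```

Request:
jog_arm([
  [[-44, -8, 0, 0, 0, 0, 50], [-44, -8, 0, 0, 0, 0, 50], [-44, -8, 0, 0, 0, 0, 50], [-44, -8, 0, 0, 0, 0, 50], [-44, -8, 0, 0, 0, 0, 50]],
])

```text
clock: 49.9
eef_pos: [0.4252, -0.2247, 0.2208]
tool_rot: [0.633, 0.774, 0.002, 0.002]
ft_force: [2.1, 0.4, -0.1]
grip_width: 0.05
```

```bash
python3 -c "
from h import *
plan([.429,-.304,.17],12)
"
```

```text
t 49.9 tcp [ 0.4252 -0.2247  0.2208] jaw 11.5 q6 0.88 w 50.0 F [ 2.1  0.4 -0.1] | shift [-78.4 -12.3  50.8] turn [ 0.3  0.1 -0.5]
```

Request:
jog_arm([
  [[-40, -6, 10, 0.3, 0, 0, 50], [-34, -6, 20, 0, 0, 0, 50], [0, 0, 20, 0, 0, -0.5, 50], [0, 0, 0, 0, 0, 0, 50], [0, 0, 0, 0, 0, 0, 50]],
])

```text
clock: 50.4
eef_pos: [0.4277, -0.3105, 0.1698]
tool_rot: [0.638, 0.77, -0.001, 0.003]
ft_force: [0.5, -0.2, 1.0]
grip_width: 0.0502
```

```bash
python3 -c "
from h import *
plan([.429,-.304,.107],12)
"
```

```text
t 50.4 tcp [ 0.4277 -0.3105  0.1698] jaw 10.7 q6 0.76 w 50.2 F [ 0.5 -0.2  1. ] | shift [ 6.4  2.4 62.8] turn [ 0.1  0.3 -1.3]
```

Request:
jog_arm([
  [[6, 2, 8, 0, 0.3, -1.3, 46], [0, 0, 15, 0, 0, 0, 46], [0, 0, 10, 0, 0, 0, 46], [0, 0, 0, 0, 0, 0, 46]],
])

```text
clock: 50.8
eef_pos: [0.431, -0.3013, 0.1387]
tool_rot: [0.627, 0.779, 0.002, 0.003]
ft_force: [-0.2, 0.1, 0.7]
grip_width: 0.0459
```

```bash
python3 -c "
from h import *
plan([.429,-.304,.107],12)
p=lambda x,y,z,c:proj(c,(x,y,z)).round(1)
a=camera('scene'); cv2.imwrite('pics/m4.png',cv2.resize(a[90:200,270:380],None,fx=5,fy=5,interpolation=2)[:,:,::-1])
"
```

```text
t 50.8 tcp [ 0.431  -0.3013  0.1387] jaw 12.3 q6 0.74 w 45.9 F [-0.2  0.1  0.7] | shift [-2.2 -2.7 31.7] turn [0.4 0.1 0.3]
```

View pics/m4.png

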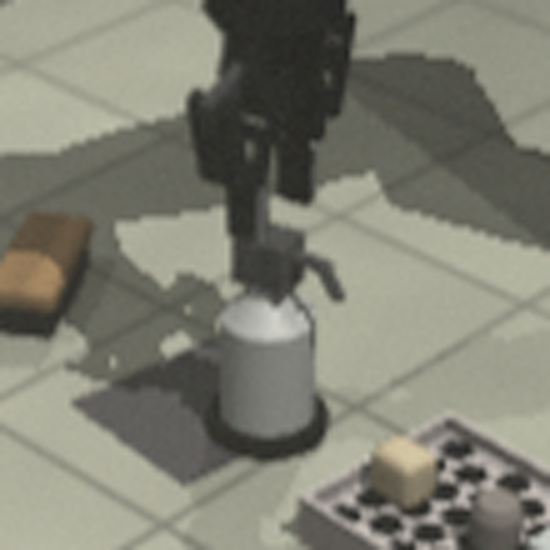

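The fingers straddle the head at crop (268,255). The mister hasn't moved again. Descend and grip.

Request:
jog_arm([
  [[-2, -2.5, 10, 0.4, 0, 0, 46], [0, 0, 10, 0, 0, 0, 46], [0, 0, 8, 0, 0, 0, 46], [0, 0, 2, 0, 0, 0, 46], [0, 0, 0, 0, 0, 0, 46]],
])

```text
clock: 51.35
eef_pos: [0.4303, -0.3042, 0.1084]
tool_rot: [0.627, 0.779, -0.001, 0.002]
ft_force: [0.0, 0.0, 0.3]
grip_width: 0.0461
```

```bash
python3 -c "
from h import *
plan([.429,-.304,.107],12)
"
```

```text
t 51.35 tcp [ 0.4303 -0.3042  0.1084] jaw 12.4 q6 0.74 w 46.1 F [0.  0.  0.3] | shift [ 0.5 -1.3  1.4] turn [0.1 0.3 0.4]
```

Request:
jog_arm([
  [[0, -1, 1, 0, 0.2, 0, 0], [0, 0, 0, 0, 0, 0, 0], [0, 0, 0, 0, 0, 0, 0], [0, 0, 0, 0, 0, 0, 0], [0, 0, 0, 0, 0, 0, 0]],
])

```text
clock: 51.85
eef_pos: [0.4295, -0.3046, 0.1073]
tool_rot: [0.627, 0.779, 0.0, 0.001]
ft_force: [1.0, -0.4, -2.2]
grip_width: 0.0248
```

Request:
jog_arm([
  [[0, 0, -5, 0, 0, 0, 0], [0, 0, -12, 0, 0, 0, 0], [0, 0, -20, 0, 0, 0, 0], [0, 0, -20, 0, 0, 0, 0], [0, 0, -15, 0, 0, 0, 0]],
])

```text
clock: 52.35
eef_pos: [0.4264, -0.3028, 0.1805]
tool_rot: [0.627, 0.779, -0.0, -0.004]
ft_force: [0.7, 0.4, -3.4]
grip_width: 0.0248
```

Request:
jog_arm([
  [[0, 0, 0, 0, 0, 8, 0], [0, 0, 0, 0, 0, 8, 0], [0, 0, 0, 0, 0, 8, 0], [0, 0, 0, 0, 0, 8, 0], [0, 0, 0, 0, 0, 8, 0]],
])

```text
clock: 52.85
eef_pos: [0.428, -0.3042, 0.1889]
tool_rot: [0.862, 0.506, 0.0, 0.001]
ft_force: [-0.6, -0.2, -2.8]
grip_width: 0.0247
```

```bash
python3 -c "
from h import *
plan([.5825,-.2175,.162],-30)
"
```

```text
t 52.85 tcp [ 0.428  -0.3042  0.1889] jaw -29.2 q6 1.46 w 24.7 F [-0.6 -0.2 -2.8] | shift [151.1  92.6  27. ] turn [0.1 0.  0.8]
```

Request:
jog_arm([
  [[36, 22, 2, 0, 0, 0, 0], [36, 22, 2, 0, 0, 0, 0], [36, 22, 2, 0, 0, 0, 0], [30, 18, 4, 0, 0, 0.5, 0], [0, 0, 0, 0, 0, 0, 0]],
])

```text
clock: 53.35
eef_pos: [0.5725, -0.2242, 0.1832]
tool_rot: [0.867, 0.499, 0.001, 0.003]
ft_force: [-1.8, 0.3, -3.0]
grip_width: 0.0247
```

```bash
python3 -c "
from h import *
plan([.5825,-.2175,.162],-30)
"
```

```text
t 53.35 tcp [ 0.5725 -0.2242  0.1832] jaw -30.2 q6 1.73 w 24.7 F [-1.8  0.3 -3. ] | shift [10.9  5.1 21.2] turn [ 0.3  0.1 -0.2]
```

Request:
jog_arm([
  [[9, 4, 10, 0.3, 0, 0, 0], [0, 0, 8, 0, 0, 0, 0], [0, 0, 0, 0, 0, 0, 0], [0, 0, 0, 0, 0, 0, 0]],
])

```text
clock: 53.75
eef_pos: [0.5793, -0.2184, 0.164]
tool_rot: [0.867, 0.498, -0.002, -0.001]
ft_force: [-0.5, -0.1, -3.3]
grip_width: 0.025
```

```bash
python3 -c "
from h import *
plan([.5825,-.2175,.162],-30)
a=camera('top'); b=camera('scene')
cv2.imwrite('pics/aim.png',np.hstack([cv2.resize(a[150:300,250:400],(400,400)),cv2.resize(b[130:270,260:400],(400,400))])[:,:,::-1])
for c in('top','scene'): print(c,'exp tip',proj(c,(.605,-.1785,.160)),'tinfloor',proj(c,(.65,-.1005,.004)))
"
```

```text
t 53.75 tcp [ 0.5793 -0.2184  0.164 ] jaw -30.2 q6 1.74 w 25.0 F [-0.5 -0.1 -3.3] | shift [2.4 2.3 2. ] turn [-0.2  0.2 -0.2]
top exp tip [329.2382 201.4028] tinfloor [296.9853 201.4014]
scene exp tip [310.8791 171.7691] tinfloor [321.2217 243.9676]
```

View pics/aim.png

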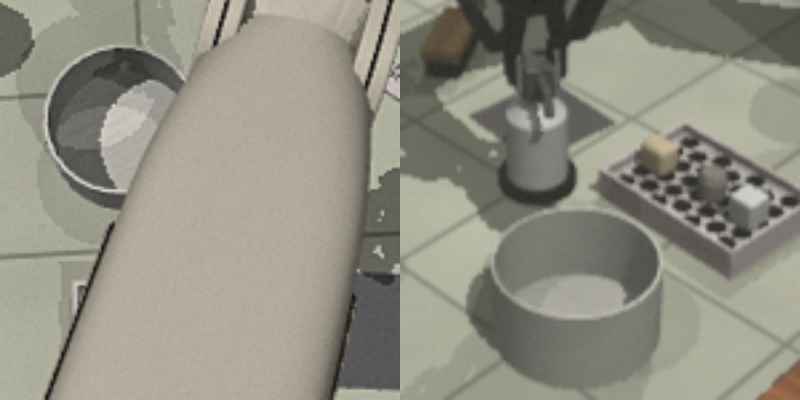

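```bash
python3 -c "
from h import *
b=camera('scene')
print(proj('scene',(.602,-.1795,.1627)), 'dx,dy,dz px per cm', [ (proj('scene',np.array([.602,-.1795,.1627])+e)-proj('scene',(.602,-.1795,.1627))).round(1) for e in np.eye(3)*.01])
c=cv2.resize(b[140:205,280:345],None,fx=9,fy=9,interpolation=2)
cv2.circle(c,tuple(int(v) for v in (proj('scene',(.602,-.1795,.1627))-[280,140]+.5)*9),3,(255,0,0),-1)
o=get_obs(); foot=(.5793,-.2184)
for z,r in((.0567,.036),(.0687,.036)):
  for a in np.linspace(0,2*np.pi,40): 
    q=(proj('scene',(foot[0]+r*np.cos(a),foot[1]+r*np.sin(a),z))-[280,140]+.5)*9; cv2.circle(c,tuple(int(v) for v in q),1,(0,255,0),-1)
cv2.imwrite('pics/aim2.png',c[:,:,::-1])
"
```

```text
[311.4492 170.1683] dx,dy,dz px per cm [array([-2.9,  1.7]), array([3. , 1.6]), array([-0. , -3.5])]
```

View pics/aim2.png

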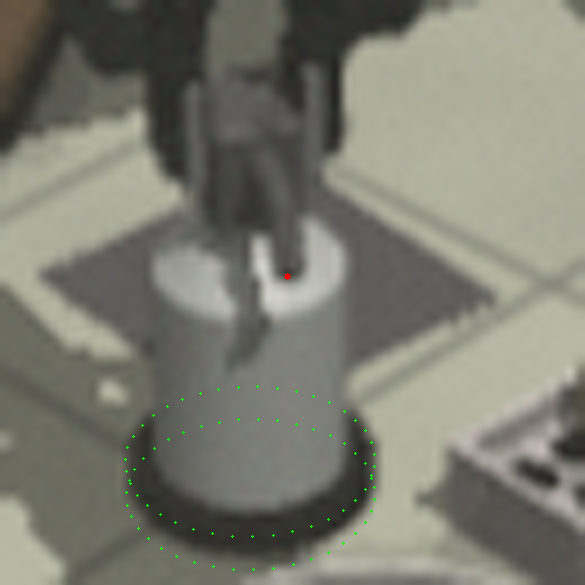

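The predicted tip (red) coincides with the spout's end (lower streak is its shadow), so the aim is right within a few mm. Hold.

Request:
jog_arm([
  [[2, 2, 1, 0, 0, 0, 0], [0, 0, 0, 0, 0, 0, 0], [0, 0, 0, 0, 0, 0, 0], [0, 0, 0, 0, 0, 0, 0], [0, 0, 0, 0, 0, 0, 0]],
])

```text
clock: 54.4
eef_pos: [0.5825, -0.219, 0.165]
tool_rot: [0.867, 0.498, -0.001, 0.001]
ft_force: [0.3, -0.2, -2.9]
grip_width: 0.025
```

Request:
jog_arm([
  [[0, 0, 0, 0, 0, 0, 0], [0, 0, 0, 0, 0, 0, 0], [0, 0, 0, 0, 0, 0, 0], [0, 0, 0, 0, 0, 0, 0], [0, 0, 0, 0, 0, 0, 0]],
])

```text
clock: 54.9
eef_pos: [0.5824, -0.2189, 0.165]
tool_rot: [0.867, 0.498, -0.001, 0.001]
ft_force: [-0.4, 0.0, -3.6]
grip_width: 0.0248
```

Request:
jog_arm([
  [[0, 0, 0, 0, 0, 0, 0], [0, 0, 0, 0, 0, 0, 0], [0, 0, 0, 0, 0, 0, 0], [0, 0, 0, 0, 0, 0, 0], [0, 0, 0, 0, 0, 0, 0]],
])

```text
clock: 55.4
eef_pos: [0.5824, -0.2189, 0.1649]
tool_rot: [0.867, 0.498, -0.001, 0.001]
ft_force: [0.8, -0.2, -2.6]
grip_width: 0.025
```

Request:
jog_arm([
  [[0, 0, 0, 0, 0, 0, 0], [0, 0, 0, 0, 0, 0, 0], [0, 0, 0, 0, 0, 0, 0], [0, 0, 0, 0, 0, 0, 0], [0, 0, 0, 0, 0, 0, 0]],
])

```text
clock: 55.9
eef_pos: [0.5825, -0.2189, 0.165]
tool_rot: [0.867, 0.498, -0.001, 0.001]
ft_force: [-1.2, 0.7, -3.3]
grip_width: 0.0249
```

Request:
jog_arm([
  [[0, 0, 0, 0, 0, 0, 0], [0, 0, 0, 0, 0, 0, 0], [0, 0, 0, 0, 0, 0, 0], [0, 0, 0, 0, 0, 0, 0], [0, 0, 0, 0, 0, 0, 0]],
])

```text
clock: 56.4
eef_pos: [0.5824, -0.2189, 0.165]
tool_rot: [0.867, 0.498, -0.001, 0.001]
ft_force: [-1.1, -1.0, -4.1]
grip_width: 0.025
```

```bash
python3 -c "
from h import *
o=get_obs(); M=R.from_quat(o['tool_rot']).as_matrix(); print(M.round(3))
# bottle frame: z=-tool z, y=+-tool y, x heading +60deg
z=-M[:,2]; y=M[:,1]; x=np.cross(y,z)
if x[1]<0: x,y=-x,-y
B=o['eef_pos']-.1073*z; tip=B+.045*x+.106*z; s=.5*x-.866*z; d=np.array([.65,-.1005,.004])-tip
print('ahead',d@s,'side',d@y,'up',d@np.cross(s,y))
plan([.445,-.346,.17],12)
"
```

```text
[[ 0.505  0.863 -0.001]
 [ 0.863 -0.505 -0.002]
 [-0.002  0.    -1.   ]]
ahead 0.18381641773918322 side 0.0014232892908306917 up -0.00024358883663258687
t 56.4 tcp [ 0.5824 -0.2189  0.165 ] jaw -30.3 q6 1.74 w 25.0 F [-1.1 -1.  -4.1] | shift [-179.1  -54.5   -4.6] turn [ -0.    0.1 -42.3]
```

Steady over 2 s: 184 mm ahead, under 2 mm off axis. Now back to the tile.

Request:
jog_arm([
  [[-20, -5, -10, 0, 0, 0, 0], [-36, -11, -4, 0, 0, 0, 0], [-36, -11, 0, 0, 0, 0, 0], [-36, -11, 0, 0, 0, 0, 0], [-36, -11, 0, 0, 0, 0, 0]],
])

```text
clock: 56.9
eef_pos: [0.4588, -0.3356, 0.1793]
tool_rot: [0.865, 0.503, 0.0, 0.002]
ft_force: [-0.4, -0.8, -3.4]
grip_width: 0.0248
```

Request:
jog_arm([
  [[-8, -3, 5, 0, 0, 0, 0], [0, 0, 10, 0, 0, 0, 0], [0, 0, 0, 0, 0, 0, 0]],
])

```text
clock: 57.2
eef_pos: [0.4487, -0.3445, 0.1641]
tool_rot: [0.866, 0.499, 0.0, 0.002]
ft_force: [-0.2, 1.2, -3.0]
grip_width: 0.0251
```

```bash
python3 -c "
from h import *
plan([.445,-.346,.120])
"
```

```text
t 57.2 tcp [ 0.4487 -0.3445  0.1641] jaw -30.1 q6 1.44 w 25.1 F [-0.2  1.2 -3. ] | shift [-3.1 -2.6 44.1] turn [ 0.2  0.1 -0. ]
```

Request:
jog_arm([
  [[-3, -2.5, 15, 0.2, 0, 0, 0], [0, 0, 15, 0, 0, 0, 0], [0, 0, 10, 0, 0, 0, 0], [0, 0, 4, 0, 0, 0, 0], [0, 0, 0, 0, 0, 0, 0]],
])

```text
clock: 57.7
eef_pos: [0.4501, -0.3418, 0.118]
tool_rot: [0.864, 0.503, 0.0, 0.0]
ft_force: [-0.2, 0.8, -2.7]
grip_width: 0.0246
```

Request:
jog_arm([
  [[0, 0, 3, 0, 0, 0, 0], [0, 0, 2, 0, 0, 0, 0], [0, 0, 0, 0, 0, 0, 0]],
])

```text
clock: 58.0
eef_pos: [0.4516, -0.3416, 0.1138]
tool_rot: [0.864, 0.504, 0.001, 0.001]
ft_force: [0.9, -0.6, -3.1]
grip_width: 0.025
```

Request:
jog_arm([
  [[0, 0, 2, 0, 0, 0, 0], [0, 0, 0, 0, 0, 0, 0]],
])

```text
clock: 58.2
eef_pos: [0.4519, -0.342, 0.1123]
tool_rot: [0.864, 0.504, 0.001, 0.002]
ft_force: [-0.2, -0.4, -2.2]
grip_width: 0.025
```

Request:
jog_arm([
  [[0, 0, 2, 0, 0, 0, 0], [0, 0, 0, 0, 0, 0, 0]],
])

```text
clock: 58.4
eef_pos: [0.452, -0.3423, 0.1106]
tool_rot: [0.864, 0.503, 0.001, 0.002]
ft_force: [-0.0, -0.3, -2.8]
grip_width: 0.0251
```

Request:
jog_arm([
  [[0, 0, 2, 0, 0, 0, 0], [0, 0, 0, 0, 0, 0, 0]],
])

```text
clock: 58.6
eef_pos: [0.4519, -0.3424, 0.1085]
tool_rot: [0.864, 0.503, 0.001, 0.002]
ft_force: [-0.1, 0.8, -3.3]
grip_width: 0.025
```

Request:
jog_arm([
  [[0, 0, 1.5, 0, 0, 0, 0], [0, 0, 0, 0, 0, 0, 0]],
])

```text
clock: 58.8
eef_pos: [0.4522, -0.3427, 0.1075]
tool_rot: [0.864, 0.503, 0.001, 0.003]
ft_force: [-0.5, -0.0, -2.9]
grip_width: 0.0242
```

Request:
jog_arm([
  [[0, 0, 1, 0, 0, 0, 0], [0, 0, 0, 0, 0, 0, 0]],
])

```text
clock: 59.0
eef_pos: [0.4522, -0.3428, 0.1075]
tool_rot: [0.864, 0.503, 0.002, 0.003]
ft_force: [-0.5, -0.3, -2.9]
grip_width: 0.0253
```

Request:
jog_arm([
  [[0, 0, 0, 0, 0, 0, 46], [0, 0, 0, 0, 0, 0, 46], [0, 0, 0, 0, 0, 0, 46], [0, 0, -15, 0, 0, 0, 46], [0, 0, -25, 0, 0, 0, 46]],
])

```text
clock: 59.5
eef_pos: [0.4511, -0.3418, 0.1453]
tool_rot: [0.864, 0.503, 0.001, 0.001]
ft_force: [0.5, -0.2, 0.5]
grip_width: 0.046
```

Request:
jog_arm([
  [[0, 0, -35, 0, 0, 0, 46], [0, 0, -35, 0, 0, 0, 46], [-40, 0, -10, 0, 0, 0, 46], [-40, 0, 0, 0, 0, 0, 46], [-40, 0, 0, 0, 0, 0, 46]],
])

```text
clock: 60.0
eef_pos: [0.3961, -0.4464, 0.2339]
tool_rot: [0.861, 0.508, 0.003, 0.006]
ft_force: [0.0, -1.2, 0.3]
grip_width: 0.0461
```

Request:
jog_arm([
  [[-40, 0, 0, 0, 0, 0, 46], [-20, 0, 0, 0, 0, 0, 46], [0, 0, 0, 0, 0, 0, 46], [0, 0, 0, 0, 0, 0, 46]],
])

```text
clock: 60.4
eef_pos: [0.3632, -0.5059, 0.2347]
tool_rot: [0.863, 0.505, 0.003, 0.008]
ft_force: [0.1, 0.4, -0.7]
grip_width: 0.046
```

```bash
python3 -c "
from h import *
plan([.445,-.346,.25])
a=camera('top'); b=camera('scene')
cv2.imwrite('pics/fin.png',np.vstack([cv2.resize(a[130:360,80:500],(548,300)),cv2.resize(b[100:370,140:620],(533,300))[:,:548] if 0 else cv2.resize(b[100:370,140:620],(548,300))])[:,:,::-1])
"
```

```text
t 60.4 tcp [ 0.3632 -0.5059  0.2347] jaw -29.3 q6 1.13 w 46.0 F [ 0.1  0.4 -0.7] | shift [179.4  -6.8 -16.1] turn [ 1.   0.2 -0. ]
```

View pics/fin.png

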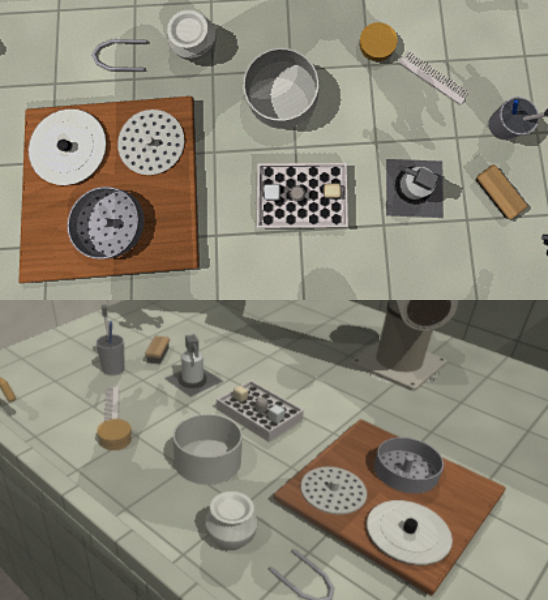

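Everything is in place: lid, plate and basket flat on the board, the three pieces in the rack, the mister upright on its tile and the bystanders unmoved. Handing in.

```bash
python3 -c "
from workcell import job_done; print(job_done())"
```

```text
the job is handed in; nothing more can be done
None
```

I took the tin apart in the required order and handed the job in at about 60 s on the robot's clock. The hand-in reports no verdict, so what follows rests on my own checks.

- **Board:** the lid, then the plate, and after the pieces the basket, were set flat on the board. Each was lowered until the tool stopped, then let go.
- **Rack:** soap, pumice and alum all stand inside the rack's rim.
- **Mister:** it was knocked about 4 cm aside during the run, so I found it again with both cameras before gripping it. I held it steady for just over 2 s with the nozzle 184 mm from the tin floor's centre. By arm-pose geometry the aim was under 2 mm off its axis. The spout tip seen in the scene camera agreed with that geometry. The bottle stands upright again about 8 mm from the tile's centre.
- **Last pictures:** both views show everything in place, with the lota, round tin, comb, tongue cleaner, tumbler and brush where they were at the start. The gripper was open and clear of everything.

Two things did not go quite as planned:
- **Rim contact:** when I reached for the soap and the pumice, the gripper seemed to brush the tin's rim. It read about 2.5 N, far under the limit, and pushed the tool 5–7 mm inward, but both grips held.
- **Network misses:** the networks gave some false hits on other objects and missed some pieces in the top view. I went by the picture and the geometry where they disagreed.

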